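Pack the pale bones into their foam trays

ROBOT

A 6-joint arm with a two-finger parallel gripper is mounted at the origin on the work surface. World frame = base frame: x ahead of the robot, y to its left, z up, the work surface at z = 0. Lengths are in m, angles in rad, forces in N, time in s.
With the tool pointing down it reaches from about 0.275 to 1 m from the base axis. Payload 8.4 kg.
Tool frame: the origin (TCP) lies at the very end of the fingers, on their centre line; the grasp point (between the pads) lies 19 mm behind it; z points along the fingers, y is the line along which they close (so a half turn about z gives the same grasp; the last joint's range is limited). The gripper opens to 85 mm and grips with 20 to 120 N. Pads are 22 mm wide; open, the fingers measure 114 mm over their backs; the gripper's body (76 mm by 85 mm) begins 54 mm behind the grasp point. The pads swing forward as they close: fully open they stand 13 mm farther back than shut.
Start: joints at [-1.309, 0.353, 1.633, -0, 1.155, -0.002], TCP at [0.163, -0.603, 0.201] pointing down, gripper open.
Joint ranges: [-2.63, 2.63], [-0.92, 2.1], [0.06, 2.66], [-1.3, 4.44], [0, 2.69], [-3.02, 3.02]. Speed limits (rad/s): [2.22, 2.22, 2.79, 3.14, 3.14, 3.14].

INTERFACE

Orientations are given as a rotation vector (axis times angle).
In Python, from cell import ctrl gives the robot as it stands. The module is installed in compiled form; this text tells all that it offers.
- The arm moves only by the tool arm_command, never from a script. Its arguments are lists of equal length, an entry for each row: "delta_pos": the shift along the tool's x, y, z in cm, a list of three; "rotation": the turn, a rotation vector about the tool's x, y, z in rad, a list of three; "grip": the finger opening in cm, from 0 to 8.54. A call has 1 to 12 rows; each row shifts and turns the commanded pose from where the row before left it, along the tool's axes as they then stand; what a row does not reach is not made up. A row lasts 1/12 s, in which the tool goes at most 41.7 mm and 7.16 degrees, less where a joint would pass 70% of its speed; a pose out of reach is approached as far as the arm can. A call is refused whole if a number of a shift passes 4.17 or a number of a turn 0.125, either way. A call with a gripper value outside its range is refused whole. The fingers move at their own pace and stop on an object; "newtons" is the grip in N (left out, the last holds). Time passes only in rows, so rows that do not move let the fingers close. It gives the time, the measured TCP pose, the force, the opening and the grip force at its end, in the units of the state.
- ctrl.state(): the state, without advancing time (a new reading comes with each control period).
- ctrl.snapshot(name): name is "scene" or "top" or "wrist"; returns a dict with "color" (420x560x3 uint8, blue, green, red), "vertical_fov" (degrees; the focal length in pixels is half the picture's height over the tangent of half this angle, whatever the lens; pixels are square), "cx", "cy" (the principal point, pixels), "R" (3x3) and "t" (3): a world point X has camera coordinates R X + t. Camera axes: x right, y down, z forward; pixel columns grow to the right and rows downward; lengths in m; the calibration is good to about 2 mm. A picture is of the moment at which its call begins. There is no depth.
- ctrl.finish_job(): hands the job in; it is judged then, once.
The state is a dict: "t": time; "qpos": joint angles; "joint_vel": joint speeds; "joint_torque": joint torques, N m; "tool_pos": TCP position; "tool_rot": TCP orientation; "ft_force": force on the tool from outside, world axes, zero at the start; "wrist_torque": the same for the moment, N m; "gripper_width": finger opening in m; "finger_force": force on a finger pad.
Only numpy, scipy, OpenCV 4.12 (cv2) and the standard library are available. Lean on these libraries where they do the work, as an engineer would, in place of code of your own. Each camera call takes 0.05 s, during which the arm holds its last target. There are 200 camera calls.

TASK

Pack the three pale bones for the collection drawer, one at a time, the longest first, then the medium, then the shortest: lay each, the same way up as it lies now, in the foam tray whose cutout matches its length and press it down until both ends sit fully home on the tray's floor, then let go. Leave the black charred bone, the brown antler tip and the amber jar where they are.

Things in the scene. Friction and masses are not known exactly. Their poses are not given: they have to be found in the camera images.
- bone_long: the long pale bone, loose, cream with tan ends, 130 mm long, about 130 g, lying flat. Along x a round shaft 20 mm thick, its centre 17 mm above the underside (grip across it at mid-length); at each end a rounded block 18 mm long, 34 wide, 34 high. Origin: mid-length, centre of the underside; x along the bone, z up. Either end may go either way in the tray.
- bone_medium: the medium pale bone, loose, cream with tan ends, 104 mm long, about 100 g, lying flat. Along x a round shaft 20 mm thick, its centre 17 mm above the underside (grip across it at mid-length); at each end a rounded block 18 mm long, 34 wide, 34 high. Origin: mid-length, centre of the underside; x along the bone, z up. Either end may go either way in the tray.
- bone_short: the short pale bone, loose, cream with tan ends, 78 mm long, about 70 g, lying flat. Along x a round shaft 20 mm thick, its centre 17 mm above the underside (grip across it at mid-length); at each end a rounded block 18 mm long, 34 wide, 34 high. Origin: mid-length, centre of the underside; x along the bone, z up. Either end may go either way in the tray.
- tray_long: fixed charcoal foam tray, 170x76x26 mm (all alike outside). Origin: underside centre; x along cutout. Cutout centred, 136 mm long, 40 wide, turquoise floor at z 8 mm. Finger channel 96 mm long, as deep, crosses the full width. Grey foam ridges (crest z 18) narrow its ends to 31 mm: the bone meets them 13 mm above the floor; 4-8 N pushes it past, 12 N+ means the floor; friction holds it.
- tray_medium: fixed charcoal foam tray, 170x76x26 mm (all alike outside). Origin: underside centre; x along cutout. Cutout centred, 110 mm long, 40 wide, turquoise floor at z 8 mm. Finger channel 70 mm long, as deep, crosses the full width. Grey foam ridges (crest z 18) narrow its ends to 31 mm: the bone meets them 13 mm above the floor; 4-8 N pushes it past, 12 N+ means the floor; friction holds it.
- tray_short: fixed charcoal foam tray, 170x76x26 mm (all alike outside). Origin: underside centre; x along cutout. Cutout centred, 84 mm long, 40 wide, turquoise floor at z 8 mm. Finger channel 44 mm long, as deep, crosses the full width. Grey foam ridges (crest z 18) narrow its ends to 31 mm: the bone meets them 13 mm above the floor; 4-8 N pushes it past, 12 N+ means the floor; friction holds it.
- charred_bone: a black burnt bone of the same shape and size as the medium pale bone (104 mm), loose; not to be moved. Origin: centre of the underside; x along the bone.
- antler: a dark brown antler tip, 130 mm long, 22 mm thick at the butt, slightly bent, with a lighter point, loose; not to be moved. Origin: mid-length on the table; x along it.
- jar: an amber glass sample jar with a white cap, 48 mm in diameter, 60 mm tall, standing loose behind the trays; not to be moved. Origin: centre of the underside.
There are look-alikes about, which are no part of the job. Leave any blue or red look-alike of the tray_short alone.

How it is judged:
By the outcome, as a careful person would: the job done as asked, in the order asked, and still so for the second after the job is handed in, with the robot touching nothing.
It also fails if it takes over 90 s, if anything falls off the work surface, if the arm or the gripper's body presses on something with over 40 N, if the wrist force passes 120 N, or if a joint passes its speed limit or range.

## Working session

There is one attempt and no reset: what is moved stays moved. The work goes in short steps, Python scripts to look and compute and a tool call to move; the robot and the scene stay as the last step left them, time stands still between calls to the robot, and variables do not carry over. Pictures are saved under pics/ and viewed, at most 14 in all, crops included, and the job is handed in when it is done.

Besides the shell and the picture viewer there is one more tool, called after "Emit:" as a command line: name --argument value ..., lists and objects as JSON in quotes. arm_command: Moves the arm, as the interface text tells. Its arguments: {"type":"object","properties":{"delta_pos":{"type":"array"},"rotation":{"type":"array"},"grip":{"type":"array"},"newtons":{"type":"number"}},"required":["delta_pos","rotation","grip"]}

```bash
mkdir -p pics
cat > h.py <<'E'
import numpy as np, cv2
from cell import ctrl
def snap(n,f):
    s=ctrl.snapshot(n); cv2.imwrite('pics/'+f+'.png',s['color']); np.save('pics/'+f+'.npy',s,allow_pickle=True); return s
def load(f): return np.load('pics/'+f+'.npy',allow_pickle=True).item()
def ray(s,p,z):
    f=s['color'].shape[0]/2/np.tan(np.radians(s['vertical_fov'])/2)
    R=np.array(s['R']);t=np.array(s['t']);c=-R.T@t
    d=R.T@np.array([(p[0]-s['cx'])/f,(p[1]-s['cy'])/f,1]); return c+d*(z-c[2])/d[2]
def proj(s,X):
    f=s['color'].shape[0]/2/np.tan(np.radians(s['vertical_fov'])/2)
    q=np.array(s['R'])@X+np.array(s['t']); return q[:2]/q[2]*f+[s['cx'],s['cy']]
E
python3 - <<'E'
from h import *
for n in('scene','top'):
    s=snap(n,n+'0'); print(n,s['vertical_fov'],s['cx'],s['cy'],-np.array(s['R']).T@np.array(s['t']),np.array(s['R']).round(3).tolist())
print(ctrl.state())
E
```

```text
scene 50.35488970603916 274.16177061435405 218.2301518170866 [1.11224288 0.06481006 0.98936314] [[-0.075, 0.997, -0.015], [0.849, 0.056, -0.525], [-0.523, -0.052, -0.851]]
top 46.32488310054184 280.51596469972316 209.29847519147324 [0.39272029 0.00498256 0.96525385] [[0.029, -1.0, -0.012], [-0.992, -0.027, -0.121], [0.12, 0.015, -0.993]]
{'t': 0.1, 'qpos': array([-1.30944089e+00,  3.53572449e-01,  1.63406399e+00,  1.43475897e-05,
        1.15521327e+00, -2.39114015e-03]), 'joint_vel': array([-2.92846862e-05, -2.10786320e-03, -1.72045782e-03, -2.80976589e-04,
        4.64213486e-04,  2.02970270e-04]), 'joint_torque': array([ 2.19775657e-04, -6.06359768e+01, -3.42819321e+01,  2.34498339e-05,
        3.94774324e-03, -2.30911115e-05]), 'tool_pos': array([ 0.16282528, -0.60292901,  0.200639  ]), 'tool_rot': array([-3.11307898e+00, -4.12919237e-01,  2.34426247e-04]), 'ft_force': array([ 0.85114287,  0.07689799, -0.25524493]), 'wrist_torque': array([-0.06109745,  0.01589949, -0.00556281]), 'finger_force': 0.0, 'gripper_width': 0.08550715368579626}
```

View pics/top0.png

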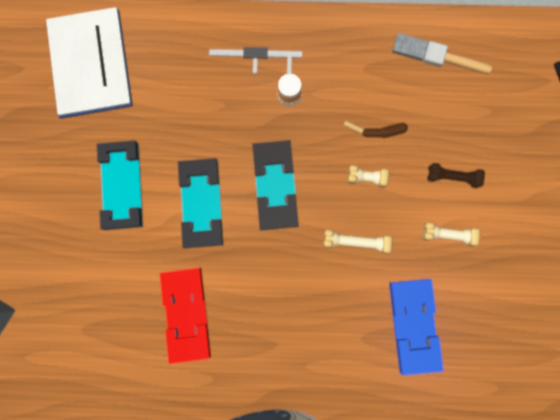

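View pics/scene0.png

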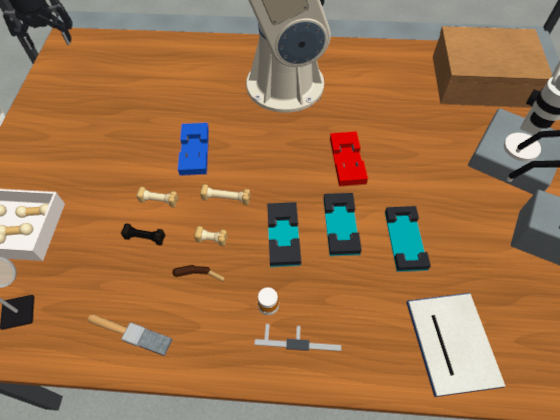

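The top view shows long bone (358,241), medium (452,234) and short (369,176). The trays are long (120,185), medium (200,203) and short (275,185), with the red and blue decoys below them. The scene view agrees.

```bash
cat >> h.py <<'E'
def blobs(s,kind,amin):
    hsv=cv2.cvtColor(s['color'],cv2.COLOR_BGR2HSV)
    if kind=='bone': m=cv2.inRange(hsv,(14,30,150),(35,150,255))
    else: m=cv2.inRange(hsv,(82,120,80),(98,255,255))
    n,l,st,c=cv2.connectedComponentsWithStats(m); out=[]
    for i in range(1,n):
        if st[i,4]>amin:
            cs=cv2.findContours((l==i).astype('uint8'),0,cv2.CHAIN_APPROX_NONE)[0]
            out.append(max(cs,key=len)[:,0].astype(float))
    return out
def rect(s,c,z):
    P=np.array([ray(s,p,z)[:2] for p in c]); (ce,wh,a)=cv2.minAreaRect((P*1000).astype('float32'))
    if wh[0]<wh[1]: a+=90
    a=(a+90)%180-90
    return np.round([ce[0],ce[1],max(wh),min(wh),a],1)
E
python3 - <<'E'
from h import *
for v in('scene0','top0'):
    s=load(v)
    for k,z in(('bone',.017),('tq',.008)):
        for c in blobs(s,k,150): print(v,k,c.mean(0).round(),rect(s,c,z))
E
```

```text
scene0 bone [315.  22.] [-306.6  104.2  211.3  176.9  -28.3]
scene0 bone [495.  52.] [-178.8  683.1  314.4  250.9   89.9]
scene0 bone [286.  87.] [ 32.    6.  246.4 214.9 -79.4]
scene0 bone [225. 193.] [ 447.6 -131.2  133.8   47.2   85.4]
scene0 bone [157. 196.] [ 465.2 -309.7  113.3   45.8   82.8]
scene0 bone [ 32. 210.] [ 532.2 -630.    84.    38.7  -79.4]
scene0 bone [ 13. 231.] [ 592.1 -645.7   80.6   56.   -67.7]
scene0 bone [211. 235.] [ 575.1 -149.6   83.8   42.    83.2]
scene0 bone [  5. 272.] [ 704.5 -627.    68.4   30.    22.3]
scene0 bone [108. 324.] [ 816.8 -349.2   95.7   18.1   73.5]
scene0 tq [340. 223.] [511.2 175.5 101.9  74.8   6.2]
scene0 tq [405. 238.] [543.1 335.8 129.6  76.1   6.5]
scene0 tq [283. 233.] [550.7  30.   74.3  73.7  52.3]
top0 bone [466.  62.] [ 811.8 -347.1   97.4   28.8   72.3]
top0 bone [368. 176.] [ 578.3 -150.2   80.8   38.5   84.5]
top0 bone [451. 234.] [ 469.2 -310.3  110.5   36.1   84.4]
top0 bone [358. 241.] [ 449.9 -131.2  132.9   35.7   85.8]
top0 tq [121. 185.] [549.4 337.7 137.8  75.3   6.6]
top0 tq [275. 185.] [557.5  31.8  84.4  73.4   6.3]
top0 tq [201. 203.] [517.5 176.9 112.   74.    6.1]
```

```bash
cat >> h.py <<'E'
from scipy.spatial.transform import Rotation as Ro
def cur():
    s=ctrl.state(); R=Ro.from_rotvec(s['tool_rot']).as_matrix()
    return s,np.array(s['tool_pos']),R
def plan(x,y,z,ydir):
    "tool y along world angle ydir (deg, mod 180); print total shift (cm) in present tool axes, shift after the turn, turn about tool z"
    s,p,R=cur(); yaw=np.degrees(np.arctan2(R[1,1],R[0,1])); d=(ydir-yaw+90)%180-90
    D=np.array([x,y,z])-p
    c,sn=np.cos(np.radians(ydir)),np.sin(np.radians(ydir)); sg=np.sign(np.cos(np.radians(ydir-yaw-d)))
    Y=sg*np.array([c,sn,0]); Rn=np.stack([np.cross(Y,[0,0,-1]),Y,[0,0,-1]],1)
    print('t',round(s['t'],2),'p',(p*1e3).round(1),'yaw',yaw.round(2),'tilt',np.degrees(np.arccos(-R[2,2])).round(2),'q',np.round(s['qpos'],2),'F',np.round(s['ft_force'],1),'w',round(s['gripper_width']*1e3,1),'ff',round(float(s['finger_force']),1))
    print(' shift now-axes cm',(R.T@D*100).round(2),'after-turn axes',(Rn.T@D*100).round(2),'turn z',round(-np.radians(d),4), 'drot', Ro.from_matrix(R.T@Rn).as_rotvec().round(3))
E
python3 -c "
from h import *
plan(.449,-.131,.25,-4.4)"
```

```text
t 0.1 p [ 162.8 -602.9  200.6] yaw -74.89 tilt 0.07 q [-1.31  0.35  1.63  0.    1.16 -0.  ] F [ 0.9  0.1 -0.3] w 85.5 ff 0.0
 shift now-axes cm [ 39.93 -38.11  -4.89] after-turn axes [49.25 24.91 -4.94] turn z -1.2303 drot [-1.00e-03 -1.00e-03 -1.23e+00]
```

Emit:
arm_command --delta_pos '[[2.85,-2.72,-0.35],[2.85,-2.72,-0.35],[2.85,-2.72,-0.35],[2.85,-2.72,-0.35],[2.85,-2.72,-0.35],[2.85,-2.72,-0.35],[2.85,-2.72,-0.35],[2.85,-2.72,-0.35],[2.85,-2.72,-0.35],[2.85,-2.72,-0.35],[2.85,-2.72,-0.35],[2.85,-2.72,-0.35]]' --rotation '[[0,0,0],[0,0,0],[0,0,0],[0,0,0],[0,0,0],[0,0,0],[0,0,0],[0,0,0],[0,0,0],[0,0,0],[0,0,0],[0,0,0]]' --grip '[8.5,8.5,8.5,8.5,8.5,8.5,8.5,8.5,8.5,8.5,8.5,8.5]'

```text
t: 1.1
tool_pos: [0.4084, -0.1972, 0.2434]
tool_rot: [3.114, 0.413, 0.0]
ft_force: [0.0, -0.9, -0.6]
gripper_width: 0.0848
finger_force: 0.0
```

Emit:
arm_command --delta_pos '[[2.85,-2.72,-0.35],[2.85,-2.72,-0.35],[0,0,0],[0,0,0],[0,0,0],[0,0,0],[0,0,0],[0,0,0],[0,0,0],[0,0,0],[0,0,0],[0,0,0]]' --rotation '[[0,0,0],[0,0,0],[0,0,-0.123],[0,0,-0.123],[0,0,-0.123],[0,0,-0.123],[0,0,-0.123],[0,0,-0.123],[0,0,-0.123],[0,0,-0.123],[0,0,-0.123],[0,0,-0.123]]' --grip '[8.5,8.5,8.5,8.5,8.5,8.5,8.5,8.5,8.5,8.5,8.5,8.5]'

```text
t: 2.1
tool_pos: [0.4486, -0.1316, 0.25]
tool_rot: [-2.298, -2.141, 0.0]
ft_force: [-0.6, 0.2, -0.6]
gripper_width: 0.085
finger_force: 0.0
```

Run:
```python
from h import *
plan(.449,-.131,.25,-4.4)
s=snap('wrist','w1'); print(s['vertical_fov'],-np.array(s['R']).T@np.array(s['t']),np.array(s['R']).round(3).tolist())
for c in blobs(s,'bone',500): print(c.mean(0).round(),rect(s,c,.017))
```

```text
t 2.1 p [ 448.6 -131.6  250. ] yaw -4.06 tilt 0.04 q [-0.29  0.05  1.9   0.    1.19 -0.22] F [-0.6  0.2 -0.6] w 85.0 ff 0.0
 shift now-axes cm [ 0.07  0.04 -0.  ] after-turn axes [ 0.07  0.04 -0.  ] turn z 0.0059 drot [-0.001 -0.     0.006]
66.98056763066067 [ 0.45349902 -0.0586514   0.4225358 ] [[0.998, -0.07, -0.001], [-0.067, -0.955, 0.289], [-0.021, -0.288, -0.957]]
[281. 182.] [ 447.6 -146.7   98.3   28.3   86. ]
[384. 171.] [ 580.3 -149.4   75.    30.7   85.9]
[305. 290.] [ 470.9 -317.1  104.5   29.9   85.9]
```

View pics/w1.png

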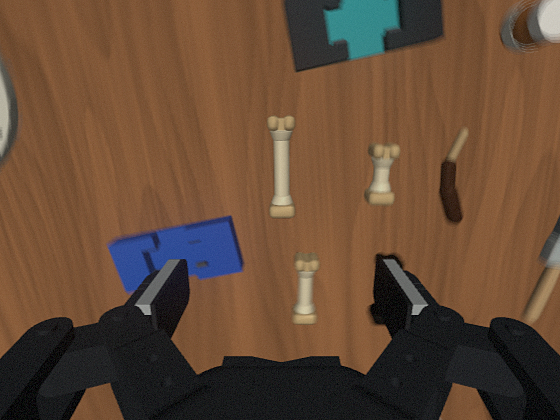

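The wrist view shows the long bone spanning (281,117)-(282,217), short at (382,173), medium at (305,288). The mask missed the darker far ends.

```bash
sed -i "s/(14,30,150),(35,150,255))/(12,30,110),(35,165,255)); m=cv2.morphologyEx(m,3,np.ones((5,5)))/" h.py
python3 - <<'E'
from h import *
s=load('w1')
hsv=cv2.cvtColor(s['color'],cv2.COLOR_BGR2HSV); print(hsv[125,272:292:4].tolist(),hsv[150,230:240:4].tolist(),hsv[212,272:292:4].tolist())
for v in('w1','top0'):
  s=load(v)
  for c in blobs(s,'bone',300): print(c.mean(0).round(),rect(s,c,.017))
E
```

```text
[[18, 99, 172], [18, 110, 144], [20, 103, 175], [19, 106, 140], [18, 99, 168]] [[13, 145, 135], [13, 143, 132], [13, 141, 130]] [[19, 98, 169], [18, 98, 179], [20, 98, 179], [18, 104, 174], [18, 105, 173]]
[286. 183.] [ 439.4 -201.3  870.9  518.7   -4.1]
[  3. 113.] [113.1 -42.4 101.2  10.8  71.6]
[ 97. 406.] [ 111.1 -496.4   87.7   76.    -4. ]
[464. 406.] [ 726.4 -539.2   81.    75.9   -4. ]
[116.  60.] [807.2 376.5 273.2 252.7 -87.7]
[324.  86.] [ 688.6 -151.3  778.9  511.   -88.7]
[120. 185.] [548.8 337.8 181.8  89.7   6.7]
[368. 176.] [ 577.9 -150.1   85.3   43.    85.5]
[416. 291.] [ 319.2 -228.8  338.3  307.4    5.6]
[274. 413.] [127.1  20.5 166.6  21.3 -88.2]
```

```bash
sed -i "s/(12,30,110),(35,165,255))/(16,25,90),(35,132,255))/" h.py
python3 - <<'E'
from h import *
for v in('w1','top0','scene0'):
  s=load(v)
  for c in blobs(s,'bone',250): 
    r=rect(s,c,.017)
    if 60<r[2]<150 and r[3]<50: print(v,c.mean(0).round(),r)
E
```

```text
w1 [  3. 105.] [116.2 -34.9 122.9  12.1  71.6]
w1 [281. 166.] [ 448.6 -132.4  132.9   35.    86.6]
w1 [381. 173.] [ 576.9 -150.    81.7   40.8   85.7]
w1 [305. 288.] [ 470.5 -311.8  118.9   36.5   85.1]
w1 [543. 289.] [ 815.6 -340.5  103.7   27.4   78.9]
top0 [464.  61.] [ 821.6 -347.9   95.9   32.4   76.1]
top0 [368. 176.] [ 578.4 -150.3   77.1   34.3   84.5]
top0 [451. 234.] [ 469.2 -310.3  106.7   32.5   84.6]
top0 [357. 241.] [ 449.9 -131.3  129.4   31.9   85.8]
scene0 [225. 194.] [ 448.  -131.7  130.7   42.8   85.6]
scene0 [157. 196.] [ 467.3 -310.4  110.2   43.8   83.4]
scene0 [ 32. 210.] [ 532.2 -630.2   84.6   38.7  -79.4]
scene0 [210. 236.] [ 575.9 -150.8   79.8   40.7   85.3]
scene0 [  5. 272.] [ 704.1 -625.8   68.4   32.5   22.3]
```

Emit:
arm_command --delta_pos '[[0,0.04,4.0],[0,0,4.0],[0,0,4.0],[0,0,4.0],[0,0,4.0],[0,0,2.6],[0,0,1.5],[0,0,0.5],[0,0,0],[0,0,0]]' --rotation '[[0,0,0],[0,0,0],[0,0,0],[0,0,0],[0,0,0],[0,0,0],[0,0,0],[0,0,0],[0,0,0],[0,0,0]]' --grip '[8.5,8.5,8.5,8.5,8.5,8.5,8.5,8.5,8.5,8.5]'

```text
t: 2.98
tool_pos: [0.4497, -0.1319, 0.0048]
tool_rot: [2.306, 2.133, 0.0]
ft_force: [0.7, -0.5, 0.7]
gripper_width: 0.0851
finger_force: 0.0
```

Emit:
arm_command --delta_pos '[[0,0,0],[0,0,0],[0,0,0],[0,0,0],[0,0,0],[0,0,0],[0,0,0],[0,0,0],[0,0,0],[0,0,0]]' --rotation '[[0,0,0],[0,0,0],[0,0,0],[0,0,0],[0,0,0],[0,0,0],[0,0,0],[0,0,0],[0,0,0],[0,0,0]]' --grip '[1,1,1,1,1,1,1,1,1,1]' --newtons 60

```text
t: 3.82
tool_pos: [0.4492, -0.1317, 0.0042]
tool_rot: [-2.305, -2.134, 0.0]
ft_force: [0.6, -0.4, 0.2]
gripper_width: 0.0104
finger_force: 0.0
```

Run:
```python
from h import *
plan(.449,-.131,.25,-4)
s=snap('wrist','w2');
```

```text
t 3.82 p [ 449.2 -131.7    4.2] yaw -4.41 tilt 0.01 q [-0.29  0.42  2.11  0.    0.62 -0.21] F [ 0.6 -0.4  0.2] w 10.4 ff 0.0
 shift now-axes cm [  0.07  -0.03 -24.58] after-turn axes [  0.07  -0.03 -24.58] turn z -0.0072 drot [-0.    -0.    -0.007]
```

View pics/w2.png

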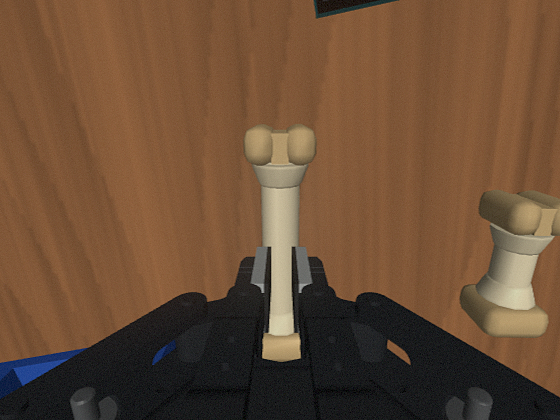

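The long bone lies between the pads along column 280, but the pads stopped at the commanded 10 mm with no force. I'll command a full close to see whether they meet the bone.

Emit:
arm_command --delta_pos '[[0,0,0],[0,0,0],[0,0,0],[0,0,0]]' --rotation '[[0,0,0],[0,0,0],[0,0,0],[0,0,0]]' --grip '[0,0,0,0]' --newtons 60

```text
t: 4.2
tool_pos: [0.4492, -0.1317, 0.0043]
tool_rot: [-2.305, -2.134, 0.0]
ft_force: [-0.4, 0.5, -0.3]
gripper_width: -0.0001
finger_force: 0.0
```

Run:
```python
from h import *
plan(.449,-.131,.25,-4)
s=snap('wrist','w3');cv2.imwrite('pics/w3c.png',cv2.resize(s['color'][200:380,180:380],None,fx=3,fy=3))
```

```text
t 4.2 p [ 449.2 -131.7    4.3] yaw -4.41 tilt 0.0 q [-0.29  0.42  2.11  0.    0.62 -0.21] F [-0.4  0.5 -0.3] w -0.1 ff 0.0
 shift now-axes cm [  0.07  -0.03 -24.57] after-turn axes [  0.07  -0.03 -24.57] turn z -0.0072 drot [-0.    -0.    -0.007]
```

View pics/w3c.png

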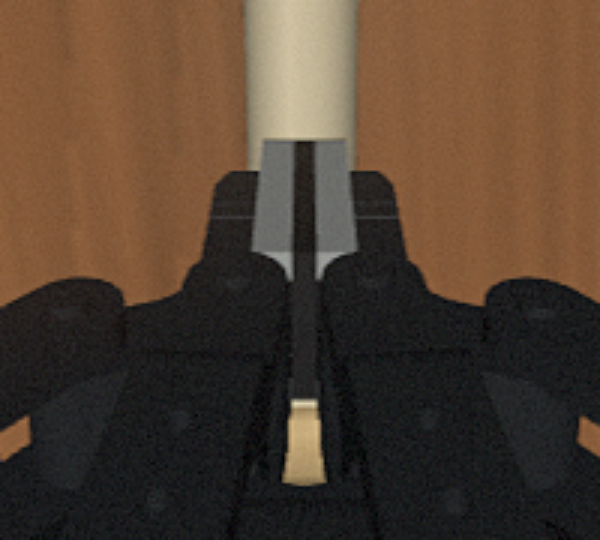

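Run:
```python
from h import *
s=load('w3'); c=-np.array(s['R']).T@np.array(s['t']); print(c)
st,p,R=cur()
for dz in(0,.01,.02,.03): print(dz,proj(s,p+[0,0,dz]).round(1))
P=ray(s,(280,215),.017); print(P,(np.array(s['R'])@P+s['t'])[2])
for cc in blobs(s,'bone',1500): print(cc.mean(0).round(),[ (z,rect(s,cc,z).tolist()) for z in (.017,.034)])
e=lambda u,v,z: (ray(s,(u,v),z)*1000).round(1)
print('bone top far knob edge row126',e(280,126,.03),'near end',e(282,357,.03))
t=snap('top','top1'); b=snap('scene','scene1')
cv2.imwrite('pics/sc1.png',cv2.resize(b['color'][120:270,130:330],None,fx=3,fy=3))
```

```text
[ 0.4545187  -0.05877191  0.17679599]
0 [281.6 238.7]
0.01 [281.6 245.7]
0.02 [281.7 253.6]
0.03 [281.7 262.4]
[ 0.4498067 -0.1127352  0.017    ] 0.16863247994590952
[280. 189.] [(0.017, [450.4, -101.3, 70.9, 36.3, 85.6]), (0.034, [450.9, -96.7, 63.3, 32.4, 85.6])]
[511. 260.] [(0.017, [575.7, -154.8, 96.2, 49.9, -86.8]), (0.034, [562.8, -144.5, 86.0, 44.6, -86.8])]
bone top far knob edge row126 [453.5 -66.2  30. ] near end [ 444.8 -192.9   30. ]
```

View pics/sc1.png

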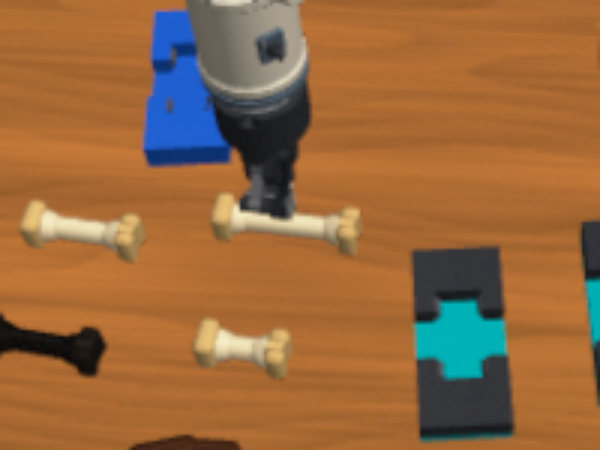

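The pads shut above the shaft: the fingertips sit about 30 mm higher than the reported TCP implies. I'll open, then go down in small steps watching the force.

Emit:
arm_command --delta_pos '[[0,0,-1.0],[0,0,0],[0,0,0],[0,0,0],[0,0,0],[0,0,0],[0,0,0],[0,0,0]]' --rotation '[[0,0,0],[0,0,0],[0,0,0],[0,0,0],[0,0,0],[0,0,0],[0,0,0],[0,0,0]]' --grip '[5,5,5,5,5,5,5,5]'

```text
t: 5.02
tool_pos: [0.4491, -0.1317, 0.0142]
tool_rot: [-2.305, -2.134, 0.0]
ft_force: [0.1, 0.5, -0.3]
gripper_width: 0.0498
finger_force: 0.0
```

Run:
```python
from h import *
plan(.449,-.131,.004,-4)
s=snap('wrist','w4');b=snap('scene','scene2')
i=cv2.resize(s['color'][180:380,150:410],None,fx=3,fy=3)
j=cv2.resize(b['color'][160:220,180:270],None,fx=6,fy=6)
cv2.imwrite('pics/w4c.png',np.hstack([cv2.resize(i,(390,300)),cv2.resize(j,(400,300))]))
st,p,R=cur()
for dz in(0,.02,.04): print(dz,[(proj(s,p+R@[.011,sg*.025,-dz])).round(0).tolist() for sg in(1,-1)], proj(b,p+[0,0,dz]).round(0))
```

```text
t 5.02 p [ 449.1 -131.7   14.2] yaw -4.41 tilt 0.01 q [-0.29  0.4   2.1  -0.    0.64 -0.21] F [ 0.1  0.5 -0.3] w 49.8 ff 0.0
 shift now-axes cm [ 0.07 -0.02  1.02] after-turn axes [ 0.07 -0.02  1.02] turn z -0.0072 drot [-0.    -0.    -0.007]
0 [[325.0, 221.0], [238.0, 221.0]] [224. 195.]
0.02 [[330.0, 234.0], [233.0, 234.0]] [224. 190.]
0.04 [[337.0, 251.0], [227.0, 251.0]] [223. 186.]
```

View pics/w4c.png

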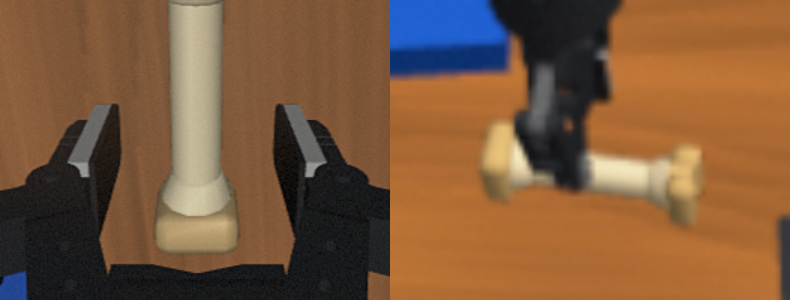

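Left half: the pad tips appear at about (229,249) and (333,249), which fits a true tip about 35 mm above the reported TCP. The bone runs centred between the open pads, so I'll descend further with care.

Emit:
arm_command --delta_pos '[[0,0,1.0],[0,0,0.8],[0,0,0.6],[0,0,0],[0,0,0]]' --rotation '[[0,0,0],[0,0,0],[0,0,0],[0,0,0],[0,0,0]]' --grip '[5,5,5,5,5]'

```text
t: 5.53
tool_pos: [0.4486, -0.1316, -0.0105]
tool_rot: [-2.304, -2.133, 0.001]
ft_force: [-0.1, 0.2, -0.7]
gripper_width: 0.0499
finger_force: 0.0
```

Emit:
arm_command --delta_pos '[[0,0,0.3],[0,0,0.3],[0,0,0]]' --rotation '[[0,0,0],[0,0,0],[0,0,0]]' --grip '[5,5,5]'

```text
t: 5.78
tool_pos: [0.4491, -0.1317, -0.0161]
tool_rot: [-2.305, -2.134, 0.0]
ft_force: [-0.1, 0.4, -0.7]
gripper_width: 0.0503
finger_force: 0.0
```

Run:
```python
from h import *
plan(.449,-.131,.004,-4)
s=snap('wrist','w5');b=snap('scene','scene3')
i=cv2.resize(s['color'][180:380,150:410],None,fx=3,fy=3)
j=cv2.resize(b['color'][160:220,180:270],None,fx=6,fy=6)
cv2.imwrite('pics/w5c.png',np.hstack([cv2.resize(i,(390,300)),cv2.resize(j,(400,300))]))
st,p,R=cur()
for dz in(0,.02,.04): print(dz,[(proj(s,p+R@[.011,sg*.025,-dz])).round(0).tolist() for sg in(1,-1)], proj(b,p+[0,0,dz]).round(0))
```

```text
t 5.78 p [ 449.1 -131.7  -16.1] yaw -4.41 tilt 0.02 q [-0.29  0.46  2.11 -0.    0.57 -0.21] F [-0.1  0.4 -0.7] w 50.3 ff 0.0
 shift now-axes cm [ 0.07 -0.02 -2.01] after-turn axes [ 0.07 -0.02 -2.01] turn z -0.0072 drot [-0.    -0.    -0.007]
0 [[325.0, 221.0], [239.0, 221.0]] [226. 201.]
0.02 [[331.0, 234.0], [234.0, 234.0]] [225. 197.]
0.04 [[337.0, 251.0], [227.0, 251.0]] [224. 193.]
```

View pics/w5c.png

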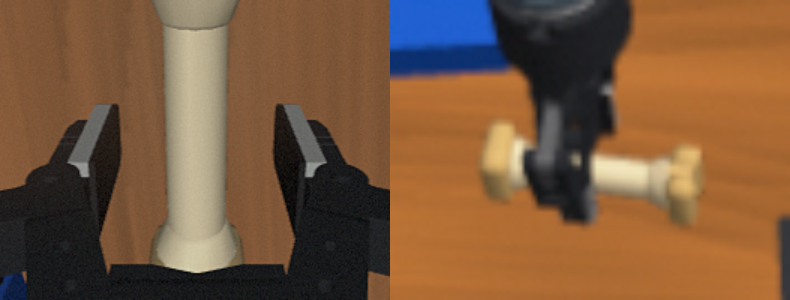

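No contact yet, and the pads now straddle the shaft with tips at about 20 mm height. I'll go down 10 mm more and close.

Emit:
arm_command --delta_pos '[[0,0,0.4],[0,0,0.4],[0,0,0.2],[0,0,0]]' --rotation '[[0,0,0],[0,0,0],[0,0,0],[0,0,0]]' --grip '[5,5,5,5]'

```text
t: 6.22
tool_pos: [0.4488, -0.1316, -0.0263]
tool_rot: [-2.305, -2.134, 0.001]
ft_force: [-0.3, -0.5, 0.2]
gripper_width: 0.0495
finger_force: 0.0
```

Emit:
arm_command --delta_pos '[[0,0,0],[0,0,0],[0,0,0],[0,0,0],[0,0,0],[0,0,0]]' --rotation '[[0,0,0],[0,0,0],[0,0,0],[0,0,0],[0,0,0],[0,0,0]]' --grip '[0.5,0.5,0.5,0.5,0.5,0.5]' --newtons 30

```text
t: 6.72
tool_pos: [0.4493, -0.1318, -0.0256]
tool_rot: [2.305, 2.134, 0.0]
ft_force: [-0.8, 0.0, 3.3]
gripper_width: 0.0186
finger_force: 29.3
```

Emit:
arm_command --delta_pos '[[0,0,0],[0,0,0],[0,0,0.2],[0,0,0.2],[0,0,0.1],[0,0,0]]' --rotation '[[0,0,0],[0,0,0],[0,0,0],[0,0,0],[0,0,0],[0,0,0]]' --grip '[3.5,3.5,3.5,3.5,3.5,3.5]'

```text
t: 7.22
tool_pos: [0.4492, -0.1317, -0.0308]
tool_rot: [-2.305, -2.134, 0.0]
ft_force: [-0.8, -1.0, 0.8]
gripper_width: 0.0348
finger_force: 0.2
```

Emit:
arm_command --delta_pos '[[0,0,0],[0,0,0],[0,0,0],[0,0,0]]' --rotation '[[0,0,0],[0,0,0],[0,0,0],[0,0,0]]' --grip '[0.5,0.5,0.5,0.5]' --newtons 30

```text
t: 7.55
tool_pos: [0.4506, -0.1321, -0.0298]
tool_rot: [2.304, 2.133, 0.002]
ft_force: [-0.7, 0.5, 15.2]
gripper_width: 0.0189
finger_force: 33.5
```

Fz of 15 N on closing means the tips touch the table here, so the real tip is about 30 mm above the reported TCP. I'll raise 4 mm and grip firmly.

Emit:
arm_command --delta_pos '[[0,0,0],[0,0,-0.4],[0,0,0],[0,0,0],[0,0,0],[0,0,0],[0,0,0]]' --rotation '[[0,0,0],[0,0,0],[0,0,0],[0,0,0],[0,0,0],[0,0,0],[0,0,0]]' --grip '[3.0,3.0,0.5,0.5,0.5,0.5,0.5]' --newtons 70

```text
t: 8.13
tool_pos: [0.4495, -0.1318, -0.0261]
tool_rot: [2.305, 2.134, 0.0]
ft_force: [-2.9, 0.6, 12.2]
gripper_width: 0.0176
finger_force: 68.0
```

Emit:
arm_command --delta_pos '[[0,0,-1],[0,0,-3],[0,0,-4],[0,0,-4],[0,0,0],[0,0,0]]' --rotation '[[0,0,0],[0,0,0],[0,0,0],[0,0,0],[0,0,0],[0,0,0]]' --grip '[0.5,0.5,0.5,0.5,0.5,0.5]'

```text
t: 8.63
tool_pos: [0.4508, -0.1322, 0.0957]
tool_rot: [2.302, 2.131, 0.004]
ft_force: [-0.7, 0.4, -2.1]
gripper_width: 0.0178
finger_force: 69.1
```

Run:
```python
from h import *
plan(.549,.338,.16,96.5)
s=snap('wrist','w6')
```

```text
t 8.63 p [ 450.8 -132.2   95.7] yaw -4.41 tilt 0.28 q [-0.29  0.25  2.06 -0.    0.83 -0.21] F [-0.7  0.4 -2.1] w 17.8 ff 69.1
 shift now-axes cm [47.63  6.21 -6.45] after-turn axes [ 15.08 -45.61  -6.43] turn z 1.3804 drot [ 0.005 -0.002  1.38 ]
```

View pics/w6.png

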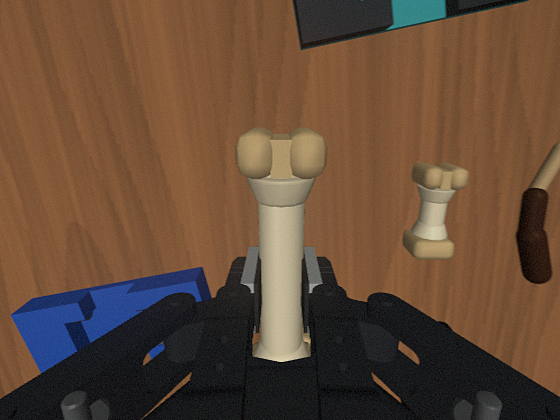

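The bone is held level between the pads, with its far knob at (281,155). I'll move to a vantage point short of the long tray and measure it there.

Emit:
arm_command --delta_pos '[[3.69,0.7,-1.05],[3.69,0.7,-1.05],[3.69,0.7,-1.05],[3.69,0.7,-1.05],[3.69,0.7,-1.05],[3.69,0.7,-1.05],[3.69,0.7,-1.05],[3.69,0.7,-1.05],[3.69,0.7,-1.05],[3.69,0.7,-1.05],[0,0,0],[0,0,0]]' --rotation '[[0,0,0],[0,0,0],[0,0,0],[0,0,0],[0,0,0],[0,0,0],[0,0,0],[0,0,0],[0,0,0],[0,0,0],[0,0,0],[0,0,0]]' --grip '[0.5,0.5,0.5,0.5,0.5,0.5,0.5,0.5,0.5,0.5,0.5,0.5]'

```text
t: 9.68
tool_pos: [0.5467, 0.2322, 0.1963]
tool_rot: [-2.302, -2.137, 0.004]
ft_force: [-0.2, 0.2, -2.3]
gripper_width: 0.0179
finger_force: 69.0
```

```bash
cat >> h.py <<'E'
def dark(s,amin=1500,kind=1):
    "trays: dark charcoal + turquoise joined"
    hsv=cv2.cvtColor(s['color'],cv2.COLOR_BGR2HSV)
    m=cv2.inRange(hsv,(0,0,0),(180,90,75))|cv2.inRange(hsv,(80,100,40),(100,255,255))
    m=cv2.morphologyEx(m,2,np.ones((3,3)))
    n,l,st,c=cv2.connectedComponentsWithStats(m); out=[]
    for i in range(1,n):
        if st[i,4]>amin:
            cs=cv2.findContours((l==i).astype('uint8'),0,cv2.CHAIN_APPROX_NONE)[0]
            out.append(max(cs,key=len)[:,0].astype(float))
    return out
E
python3 - <<'E'
from h import *
plan(.549,.23,.2,-4.4)
s=snap('wrist','w7')
for v in('w7','top0','scene0'):
  s=load(v)
  for c in dark(s):
    r=rect(s,c,.026)
    if 120<r[2]<230 and 60<r[3]<110:print(v,c.min(0),c.max(0),'z26',r,'z13',rect(s,c,.013))
  for c in blobs(s,'tq',150): print(v,'tq',c.min(0),c.max(0),rect(s,c,.008))
E
```

```text
t 9.68 p [546.7 232.2 196.3] yaw -4.25 tilt 0.16 q [0.4  0.31 1.7  0.   1.13 0.47] F [-0.2  0.2 -2.3] w 17.9 ff 69.0
 shift now-axes cm [-0.2   0.24 -0.37] after-turn axes [-0.2   0.24 -0.37] turn z 0.0027 drot [-0.003  0.001  0.003]
w7 [184.  18.] [361. 129.] z26 [546.3 336.3 168.9  75.4   6.6] z13 [546.1 337.5 175.3  78.2   6.6]
w7 tq [208.  30.] [340. 122.] [546.3 336.4 136.6  75.2   6.6]
w7 tq [194. 192.] [258. 254.] [481.1 172.7  76.6  73.5 -83.9]
top0 [ 98. 142.] [141. 228.] z26 [546.6 333.7 167.2  78.7   6.6] z13 [548.7 338.3 169.5  79.8   6.6]
top0 [255. 143.] [294. 206.] z26 [574.5  33.3 124.2  72.6   6. ] z13 [577.   33.7 125.9  73.6   6. ]
top0 [179. 160.] [221. 246.] z26 [515.7 174.6 165.1  74.6   6.2] z13 [517.4 177.  167.4  75.7   6.2]
top0 tq [101. 151.] [140. 219.] [549.4 337.7 137.8  75.3   6.6]
top0 tq [256. 164.] [294. 206.] [557.5  31.8  84.4  73.4   6.3]
top0 tq [182. 175.] [220. 231.] [517.5 176.9 112.   74.    6.1]
scene0 [324. 193.] [360. 255.] z26 [522.4 175.  180.   76.6   6.3] z13 [514.4 176.5 182.4  77.6   6.3]
scene0 [268. 203.] [300. 266.] z26 [561.7  31.7 178.9  72.3   6.8] z13 [554.2  31.2 181.3  73.2   6.8]
scene0 [385. 206.] [429. 270.] z26 [553.4 333.9 178.8  81.1   6.8] z13 [545.8 337.6 181.2  82.2   6.8]
scene0 tq [325. 206.] [356. 240.] [511.2 175.5 101.9  74.8   6.2]
scene0 tq [387. 215.] [423. 260.] [543.1 335.8 129.6  76.1   6.5]
scene0 tq [268. 220.] [297. 246.] [550.7  30.   74.3  73.7  52.3]
```

View pics/w7.png

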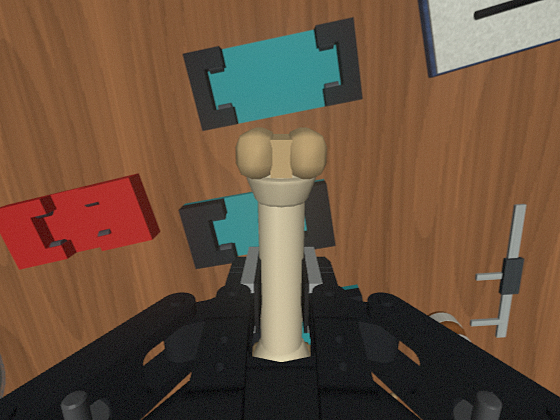

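The long tray is clear at (273,75) and the medium tray sits partly under the gripper at (260,225). The bone is held straight. Next is the turn, then the position above the tray.

Emit:
arm_command --delta_pos '[[3.45,0,0],[3.45,0,0],[3.45,0,0],[0,0,0],[0,0,0],[0,0,0],[0,0,0],[0,0,0],[0,0,0],[0,0,0],[0,0,0],[0,0,0]]' --rotation '[[0,0,0],[0,0,0],[0,0,0],[0,0,0.12],[0,0,0.12],[0,0,0.12],[0,0,0.12],[0,0,0.12],[0,0,0.12],[0,0,0.12],[0,0,0.12],[0,0,0.12]]' --grip '[0.5,0.5,0.5,0.5,0.5,0.5,0.5,0.5,0.5,0.5,0.5,0.5]'

```text
t: 10.73
tool_pos: [0.5545, 0.3315, 0.1963]
tool_rot: [3.076, 0.633, -0.005]
ft_force: [0.1, -0.3, -2.0]
gripper_width: 0.0177
finger_force: 69.0
```

Emit:
arm_command --delta_pos '[[0,0,0],[0,0,0],[0,0,0],[0,0,0]]' --rotation '[[0,0,0.12],[0,0,0.12],[0,0,0.06],[0,0,0]]' --grip '[0.5,0.5,0.5,0.5]'

```text
t: 11.07
tool_pos: [0.5546, 0.3317, 0.1965]
tool_rot: [3.135, 0.172, -0.005]
ft_force: [0.3, 0.6, -2.7]
gripper_width: 0.0177
finger_force: 68.9
```

Run:
```python
from h import *
plan(.5472,.3368,.02,96.6)
```

```text
t 11.07 p [554.6 331.7 196.5] yaw -83.73 tilt 0.2 q [ 0.54  0.39  1.59 -0.    1.17  2.  ] F [ 0.3  0.6 -2.7] w 17.7 ff 68.9
 shift now-axes cm [-0.62 -0.62 17.65] after-turn axes [-0.67 -0.59 17.65] turn z -0.0057 drot [ 0.002  0.003 -0.006]
```

Emit:
arm_command --delta_pos '[[-0.64,-0.6,0],[0,0,4],[0,0,4],[0,0,4],[0,0,3.5],[0,0,2.1],[0,0,0],[0,0,0],[0,0,0]]' --rotation '[[0.002,0.003,-0.006],[0,0,0],[0,0,0],[0,0,0],[0,0,0],[0,0,0],[0,0,0],[0,0,0],[0,0,0]]' --grip '[0.5,0.5,0.5,0.5,0.5,0.5,0.5,0.5,0.5]'

```text
t: 11.82
tool_pos: [0.5495, 0.34, 0.0237]
tool_rot: [-3.133, -0.189, -0.007]
ft_force: [-0.5, 0.4, -2.1]
gripper_width: 0.0178
finger_force: 68.9
```

Run:
```python
from h import *
plan(.5472,.3368,.0,96.6)
s=snap('wrist','w8')
```

```text
t 11.82 p [549.5 340.   23.7] yaw -83.08 tilt 0.3 q [0.55 0.58 1.71 0.   0.84 2.  ] F [-0.5  0.4 -2.1] w 17.8 ff 68.9
 shift now-axes cm [-0.28  0.3   2.36] after-turn axes [-0.27  0.29  2.37] turn z 0.0056 drot [-0.003 -0.004  0.006]
```

View pics/w8.png

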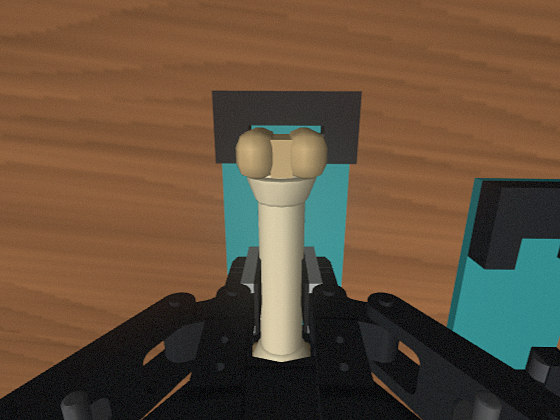

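The tray end block spans columns 213–361 (centre 287) and the bone centre is at 281.5. It needs about 3 mm to the right, which matches the computed correction.

Emit:
arm_command --delta_pos '[[-0.27,0.29,0],[0,0,0],[0,0,1.2],[0,0,0],[0,0,0],[0,0,0]]' --rotation '[[-0.003,-0.004,0.006],[0,0,0],[0,0,0],[0,0,0],[0,0,0],[0,0,0]]' --grip '[0.5,0.5,0.5,0.5,0.5,0.5]'

```text
t: 12.37
tool_pos: [0.5463, 0.3363, 0.01]
tool_rot: [3.135, 0.179, -0.002]
ft_force: [0.2, -0.4, -2.3]
gripper_width: 0.0175
finger_force: 68.9
```

Run:
```python
from h import *
plan(.5472,.3368,-.0181,96.6)
s=snap('wrist','w9')
c=[c for c in dark(s,800) if c[:,1].max()<260]
for k in c: print(k.min(0),k.max(0))
R=np.array(s['R'])
# projected expected tray top corners & cutout end at the +tool-x end
st,p,Rt=cur()
a=np.radians(6.6); X=np.array([np.cos(a),np.sin(a),0]);Y=np.array([-X[1],X[0],0]); o=np.array([.5472,.3368,0])
for sx in(1,-1):
  print(sx,[proj(s,o+sx*.085*X+q*.038*Y+[0,0,.026]).round(1).tolist() for q in(1,-1)],'floor end',[proj(s,o+sx*.068*X+q*.02*Y+[0,0,.026]).round(1).tolist() for q in(1,-1)])
```

```text
t 12.37 p [546.3 336.3  10. ] yaw -83.48 tilt 0.11 q [ 0.55  0.6   1.72 -0.    0.82  2.01] F [ 0.2 -0.4 -2.3] w 17.5 ff 68.9
 shift now-axes cm [ 0.1  -0.04  2.81] after-turn axes [ 0.09 -0.04  2.81] turn z -0.0014 drot [ 0.001  0.002 -0.001]
1 [[196.3, 79.6], [361.5, 79.5]] floor end [[237.0, 117.9], [321.1, 117.8]]
-1 [[218.0, 375.3], [341.4, 375.1]] floor end [[246.3, 352.6], [312.9, 352.5]]
```

Run:
```python
from h import *
s=load('w9'); g=cv2.GaussianBlur(s['color'],(3,3),0)[...,2].astype(int)
for r in(90,105): 
  d=np.diff(g[r,150:420]); i=np.argsort(-abs(d))[:6]+150; print('row',r,sorted((int(k),int(d[k-150])) for k in i))
for c in(215,345): 
  d=np.diff(g[50:200,c]); i=np.argsort(-abs(d))[:6]+50; print('col',c,sorted((int(k),int(d[k-50])) for k in i))
# bone end extents
h=cv2.cvtColor(s['color'],cv2.COLOR_BGR2HSV); m=cv2.inRange(h,(16,25,90),(35,132,255))[60:200,200:370]; ys,xs=np.nonzero(m); print('bone',ys.min()+60,xs.min()+200,xs.max()+200)
```

```text
row 90 [(195, -11), (196, -30), (197, -28), (359, 22), (360, 35), (361, 19)]
row 105 [(197, -33), (198, -38), (199, -11), (358, 22), (359, 30), (360, 16)]
col 215 [(79, -4), (80, -29), (81, -39), (82, -12), (83, 4), (161, 6)]
col 345 [(60, -4), (61, -4), (79, -12), (80, -32), (81, -29), (82, -7)]
bone 128 210 348
```

The tray edges match the prediction to under 1 mm. Pressing down.

Emit:
arm_command --delta_pos '[[0.06,-0.04,1.2],[0,0,0.3],[0,0,0.3],[0,0,0.3],[0,0,0.2],[0,0,0.2],[0,0,0]]' --rotation '[[0.001,0.002,0],[0,0,0],[0,0,0],[0,0,0],[0,0,0],[0,0,0],[0,0,0]]' --grip '[0.5,0.5,0.5,0.5,0.5,0.5,0.5]'

```text
t: 13.0
tool_pos: [0.5472, 0.3369, -0.0151]
tool_rot: [-3.136, -0.179, -0.002]
ft_force: [1.8, 1.1, -2.1]
gripper_width: 0.0178
finger_force: 68.9
```

Emit:
arm_command --delta_pos '[[0,0,0.15],[0,0,0.1],[0,0,0]]' --rotation '[[0,0,0],[0,0,0],[0,0,0]]' --grip '[0.5,0.5,0.5]'

```text
t: 13.25
tool_pos: [0.5471, 0.3369, -0.0173]
tool_rot: [-3.136, -0.179, -0.002]
ft_force: [0.1, 1.9, -0.2]
gripper_width: 0.0181
finger_force: 69.1
```

Emit:
arm_command --delta_pos '[[0,0,0.1],[0,0,0.1],[0,0,0]]' --rotation '[[0,0,0],[0,0,0],[0,0,0]]' --grip '[0.5,0.5,0.5]'

```text
t: 13.5
tool_pos: [0.5472, 0.337, -0.0181]
tool_rot: [-3.136, -0.179, -0.002]
ft_force: [-2.6, 0.4, 13.0]
gripper_width: 0.018
finger_force: 70.8
```

Emit:
arm_command --delta_pos '[[0,0,0.1],[0,0,0],[0,0,0]]' --rotation '[[0,0,0],[0,0,0],[0,0,0]]' --grip '[0.5,0.5,0.5]'

```text
t: 13.75
tool_pos: [0.5472, 0.337, -0.0182]
tool_rot: [-3.136, -0.179, -0.002]
ft_force: [-5.1, -2.6, 23.2]
gripper_width: 0.0176
finger_force: 71.9
```

Floor reached at the predicted depth with 23 N. Releasing and lifting.

Emit:
arm_command --delta_pos '[[0,0,-0.1],[0,0,0],[0,0,0],[0,0,0],[0,0,-1],[0,0,-3],[0,0,-4],[0,0,-4],[0,0,-4],[0,0,-4],[0,0,0],[0,0,0]]' --rotation '[[0,0,0],[0,0,0],[0,0,0],[0,0,0],[0,0,0],[0,0,0],[0,0,0],[0,0,0],[0,0,0],[0,0,0],[0,0,0],[0,0,0]]' --grip '[0.5,5,5,5,5,5,5,5,5,5,5,5]'

```text
t: 14.75
tool_pos: [0.5484, 0.3377, 0.1843]
tool_rot: [-3.134, -0.178, -0.01]
ft_force: [0.3, -0.1, -0.7]
gripper_width: 0.0502
finger_force: 0.0
```

Run:
```python
from h import *
plan(.4695,-.3105,.18,-5.1)
s=snap('wrist','w10')
cs=[c for c in blobs(s,'bone',1500)]
for c in cs: print(c.min(0),c.max(0),rect(s,c,.025))
# end-knob widths in px vs expected, per end
h=cv2.cvtColor(s['color'],cv2.COLOR_BGR2HSV); print(proj(s,np.array([.5472,.3368,.025])))
cv2.imwrite('pics/w10c.png',cv2.resize(s['color'][60:420,160:400],None,fx=1.6,fy=1.6))
```

```text
t 14.75 p [548.4 337.7 184.3] yaw -83.48 tilt 0.38 q [ 0.55  0.39  1.61 -0.    1.13  2.01] F [ 0.3 -0.1 -0.7] w 50.2 ff 0.0
 shift now-axes cm [-15.2   63.51   0.19] after-turn axes [-65.26  -2.09   0.43] turn z -1.368 drot [ 0.002 -0.007 -1.368]
[265. 120.] [298. 242.] [544.7 336.6 133.5  34.9   6.5]
[281.58643483 182.08043786]
```

View pics/w10c.png

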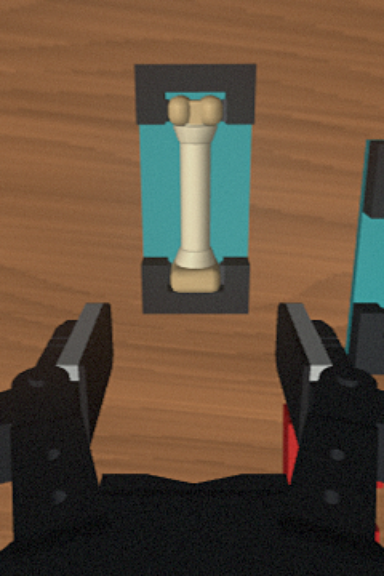

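Long bone sits in its cutout with both ends between the ridges. Next I'll measure the other trays from a vantage point on the way.

Emit:
arm_command --delta_pos '[[-1.63,3.24,-1.66],[-1.63,3.24,-1.66],[-1.63,3.24,-1.66],[-1.63,3.24,-1.66],[-1.63,3.24,-1.66],[-1.63,3.24,-1.66],[-1.63,3.24,-1.66],[0,0,0],[0,0,0],[0,0,0]]' --rotation '[[0,0,0],[0,0,0],[0,0,0],[0,0,0],[0,0,0],[0,0,0],[0,0,0],[0,0,0],[0,0,0],[0,0,0]]' --grip '[5,5,5,5,5,5,5,5,5,5]'

```text
t: 15.63
tool_pos: [0.4587, 0.0985, 0.2956]
tool_rot: [-3.136, -0.177, 0.001]
ft_force: [0.5, -0.3, 0.6]
gripper_width: 0.0498
finger_force: 0.0
```

Run:
```python
from h import *
plan(.4695,-.3105,.18,-5.2)
s=snap('wrist','w11')
for c in dark(s,800):
    r=rect(s,c,.026); print(c.min(0),c.max(0),'z26',r,'z13',rect(s,c,.013)[:4])
for c in blobs(s,'tq',300): print('tq',c.min(0),c.max(0),rect(s,c,.008))
for c in blobs(s,'bone',300): print('bone',c.min(0),c.max(0),rect(s,c,.017))
```

```text
t 15.63 p [458.7  98.5 295.6] yaw -83.53 tilt 0.05 q [0.21 0.02 1.83 0.   1.29 1.67] F [ 0.5 -0.3  0.6] w 49.8 ff 0.0
 shift now-axes cm [-3.52 40.76 11.56] after-turn axes [-40.63   4.79  11.56] turn z -1.3671 drot [-1.000e-03  1.000e-03 -1.367e+00]
[64.  1.] [147. 141.] z26 [547.1 331.6 168.4  85.7   6.7] z13 [547.5 338.2 173.4  88.2]
[309.  25.] [373. 160.] z26 [554.9  31.7 168.6  77.    6.9] z13 [555.6  29.5 173.6  79.3]
[196.  45.] [258. 176.] z26 [515.7 175.  168.4  76.7   6.2] z13 [515.2 177.  173.4  79. ]
[ 41. 289.] [227. 397.] z26 [113.1 312.4 325.6 179.1 -72.4] z13 [100.8 318.4 335.2 184.3]
[365. 302.] [539. 419.] z26 [ 110.6 -248.3  353.2  158.4   48.7] z13 [  98.2 -258.7  363.6  163.1]
tq [111.  35.] [145. 113.] [550.3 316.4  97.8  36.    6.6]
tq [79. 38.] [100. 113.] [542.9 366.1  94.2  16.    6.7]
tq [310.  64.] [365. 128.] [555.   30.9  83.2  75.3   6.5]
tq [202.  72.] [257. 154.] [515.1 175.6 110.   75.    6.3]
bone [457.   0.] [487.  23.] [ 675.8 -117.3   42.9   12.8   65.3]
bone [78. 16.] [122. 126.] [548.2 346.4 134.8  39.2   6.8]
bone [440.  77.] [511. 114.] [ 576.5 -151.8   91.6   36.8   84.6]
bone [517. 169.] [559. 194.] [ 469.9 -281.3   66.8   34.1   83.1]
```

Emit:
arm_command --delta_pos '[[-0.32,3.7,1.0],[-0.32,3.7,1.0],[-0.32,3.7,1.0],[-0.32,3.7,1.0],[-0.32,3.7,1.0],[-0.32,3.7,1.0],[-0.32,3.7,1.0],[-0.32,3.7,1.0],[-0.32,3.7,1.0],[-0.32,3.7,1.0],[-0.32,3.7,1.0],[0,0,0]]' --rotation '[[0,0,0],[0,0,0],[0,0,0],[0,0,0],[0,0,0],[0,0,0],[0,0,0],[0,0,0],[0,0,0],[0,0,0],[0,0,0],[0,0,0]]' --grip '[5,5,5,5,5,5,5,5,5,5,5,5]'

```text
t: 16.68
tool_pos: [0.4703, -0.3138, 0.1832]
tool_rot: [-3.136, -0.177, 0.004]
ft_force: [-0.7, 1.4, -0.1]
gripper_width: 0.0495
finger_force: 0.0
```

Emit:
arm_command --delta_pos '[[0,0,0],[0,0,0],[0,0,0],[0,0,0],[0,0,0],[0,0,0],[0,0,0],[0,0,0],[0,0,0],[0,0,0],[0,0,0],[0,0,0]]' --rotation '[[0,0,-0.124],[0,0,-0.124],[0,0,-0.124],[0,0,-0.124],[0,0,-0.124],[0,0,-0.124],[0,0,-0.124],[0,0,-0.124],[0,0,-0.124],[0,0,-0.124],[0,0,-0.124],[0,0,0]]' --grip '[5,5,5,5,5,5,5,5,5,5,5,5]'

```text
t: 17.68
tool_pos: [0.4709, -0.3084, 0.1853]
tool_rot: [-2.313, -2.123, -0.001]
ft_force: [-0.3, -0.1, 0.5]
gripper_width: 0.05
finger_force: 0.0
```

```bash
cat > b.py <<'E'
from h import *
import sys
s=snap('wrist',sys.argv[1])
for c in blobs(s,'bone',300): print('bone',c.min(0),c.max(0),rect(s,c,.017))
plan(*map(float,sys.argv[2:6]))
E
python3 b.py w12 .4695 -.3105 .05 -5.2
```

```text
bone [356.   0.] [397.  53.] [ 575.4 -168.5   45.5   39.4   85.1]
bone [263. 131.] [295. 228.] [ 467.3 -311.7  108.6   34.1   84.2]
t 17.73 p [ 470.9 -308.6  185.5] yaw -5.36 tilt 0.1 q [-0.58  0.27  1.78  0.    1.09 -0.49] F [-1.   0.   0.4] w 50.0 ff 0.0
 shift now-axes cm [-0.22 -0.11 13.55] after-turn axes [-0.2  -0.12 13.55] turn z -0.0028 drot [-0.001 -0.001 -0.003]
```

Emit:
arm_command --delta_pos '[[-0.25,-0.2,4.0],[0,0,4.0],[0,0,4.0],[0,0,4.0],[0,0,3],[0,0,0],[0,0,0]]' --rotation '[[0,0,0],[0,0,0],[0,0,0],[0,0,0],[0,0,0],[0,0,0],[0,0,0]]' --grip '[5,5,5,5,5,5,5]'

```text
t: 18.32
tool_pos: [0.4674, -0.3108, -0.0047]
tool_rot: [-2.322, -2.11, 0.0]
ft_force: [-0.4, 0.4, 0.7]
gripper_width: 0.0502
finger_force: 0.0
```

```bash
python3 b.py w13 .4687 -.3109 -.0262 -5.4
```

```text
bone [245. 151.] [321. 355.] [ 467.3 -315.6  117.6   36.7   84.2]
t 18.37 p [ 468.9 -311.9   -2.8] yaw -5.43 tilt 0.04 q [-0.59  0.53  1.91  0.    0.71 -0.5 ] F [ 0.7 -0.3  1.7] w 50.1 ff 0.0
 shift now-axes cm [ 0.09 -0.03  2.34] after-turn axes [ 0.1  -0.03  2.34] turn z -0.0006 drot [ 0.    -0.001 -0.001]
```

Emit:
arm_command --delta_pos '[[0.1,-0.03,1.2],[0,0,1.0],[0,0,0.14],[0,0,0],[0,0,0],[0,0,0],[0,0,0],[0,0,0],[0,0,0],[0,0,0],[0,0,0]]' --rotation '[[0,0,0],[0,0,0],[0,0,0],[0,0,0],[0,0,0],[0,0,0],[0,0,0],[0,0,0],[0,0,0],[0,0,0],[0,0,0]]' --grip '[5,5,5,5,0.5,0.5,0.5,0.5,0.5,0.5,0.5]' --newtons 70

```text
t: 19.28
tool_pos: [0.4687, -0.3114, -0.0258]
tool_rot: [2.321, 2.114, 0.002]
ft_force: [-1.2, 0.6, 5.4]
gripper_width: 0.0175
finger_force: 68.2
```

```bash
python3 -c "
from h import *
plan(.4,.09,.18,-5.4)"
```

```text
t 19.28 p [ 468.7 -311.4  -25.8] yaw -5.34 tilt 0.11 q [-0.59  0.57  1.91  0.    0.66 -0.5 ] F [-1.2  0.6  5.4] w 17.5 ff 68.2
 shift now-axes cm [ 39.32 -10.54 -20.61] after-turn axes [ 39.31 -10.61 -20.58] turn z 0.001 drot [0.002 0.    0.001]
```

Emit:
arm_command --delta_pos '[[0,0,-1],[0,0,-4],[0,0,-4],[0,0,-4],[0,0,0]]' --rotation '[[0,0,0],[0,0,0],[0,0,0],[0,0,0],[0,0,0]]' --grip '[0.5,0.5,0.5,0.5,0.5]'

```text
t: 19.7
tool_pos: [0.4722, -0.3138, 0.1115]
tool_rot: [2.314, 2.108, 0.006]
ft_force: [1.1, -1.2, -1.2]
gripper_width: 0.0176
finger_force: 68.6
```

Emit:
arm_command --delta_pos '[[4.05,0.02,0],[4.05,0.02,0],[4.05,0.02,0],[4.05,0.02,0],[4.05,0.02,0],[4.05,0.02,0],[4.05,0.02,0],[4.05,0.02,0],[4.05,0.02,0],[4.05,0.02,0],[4.05,0.02,0],[4.05,0.02,0]]' --rotation '[[0,0,0],[0,0,0],[0,0,0],[0,0,0],[0,0,0],[0,0,0],[0,0,0],[0,0,0],[0,0,0],[0,0,0],[0,0,0],[0,0,0]]' --grip '[0.5,0.5,0.5,0.5,0.5,0.5,0.5,0.5,0.5,0.5,0.5,0.5]'

```text
t: 20.7
tool_pos: [0.5155, 0.1747, 0.1041]
tool_rot: [2.321, 2.115, 0.002]
ft_force: [0.5, -0.7, -1.4]
gripper_width: 0.018
finger_force: 68.6
```

Emit:
arm_command --delta_pos '[[0,0,0],[0,0,0],[0,0,0],[0,0,0],[0,0,0],[0,0,0],[0,0,0],[0,0,0],[0,0,0],[0,0,0],[0,0,0],[0,0,0]]' --rotation '[[0,0,0.124],[0,0,0.124],[0,0,0.124],[0,0,0.124],[0,0,0.124],[0,0,0.124],[0,0,0.124],[0,0,0.124],[0,0,0.124],[0,0,0.124],[0,0,0.124],[0,0,0]]' --grip '[0.5,0.5,0.5,0.5,0.5,0.5,0.5,0.5,0.5,0.5,0.5,0.5]'

```text
t: 21.7
tool_pos: [0.5156, 0.1725, 0.1039]
tool_rot: [-3.137, -0.17, -0.002]
ft_force: [-0.1, -0.1, -1.5]
gripper_width: 0.0177
finger_force: 68.5
```

```bash
python3 -c "
from h import *
plan(.5162,.1758,.024,96.2)"
```

```text
t 21.7 p [515.6 172.5 103.9] yaw -83.81 tilt 0.08 q [ 0.32  0.34  1.9  -0.    0.9   1.78] F [-0.1 -0.1 -1.5] w 17.7 ff 68.5
 shift now-axes cm [ 0.08 -0.32  7.99] after-turn axes [ 0.09 -0.32  7.99] turn z -0.0002 drot [-0.    -0.001 -0.   ]
```

Emit:
arm_command --delta_pos '[[0.08,-0.32,0],[0,0,4],[0,0,4],[0,0,1.4],[0,0,0],[0,0,0]]' --rotation '[[0,0,0],[0,0,0],[0,0,0],[0,0,0],[0,0,0],[0,0,0]]' --grip '[0.5,0.5,0.5,0.5,0.5,0.5]'

```text
t: 22.2
tool_pos: [0.5158, 0.1759, 0.0092]
tool_rot: [3.136, 0.183, -0.001]
ft_force: [0.1, -0.0, -0.5]
gripper_width: 0.0175
finger_force: 68.5
```

```bash
cat > e.py <<'E'
from h import *
import sys
n=sys.argv[1]; x,y,a,hl,tz=map(float,sys.argv[2:7])
plan(x,y,tz,a+90); s=snap('wrist',n)
r=np.radians(a); X=np.array([np.cos(r),np.sin(r),0]);Y=np.array([-X[1],X[0],0]); o=np.array([x,y,0])
A=[proj(s,o+.085*X+q*.038*Y+[0,0,.026]) for q in(1,-1)]; B=[proj(s,o+.055*X+q*.038*Y+[0,0,.026]) for q in(1,-1)]
print('pred far corners',np.round(A,1).tolist(),'30mm nearer',np.round(B,1).tolist())
print('1mm: px along',proj(s,o+.086*X+[0,0,.026])-proj(s,o+.085*X+[0,0,.026]))
g=cv2.GaussianBlur(s['color'],(3,3),0)[...,2].astype(int)
for row in (int(A[0][1]+8),int(A[0][1]+16)):
  d=np.diff(g[row,120:440]); i=np.argsort(-abs(d))[:6]+120
  print('row',row,'pred',[float(np.interp(row,[A[k][1],B[k][1]],[A[k][0],B[k][0]]).round(1)) for k in(0,1)],sorted((int(k),int(d[k-120])) for k in i))
for k in(0,1):
  col=int(A[k][0]+(15 if k==0 else -15)); d=np.diff(g[20:180,col]); i=np.argsort(-abs(d))[:4]+20; print('col',col,sorted((int(j),int(d[j-20])) for j in i))
h=cv2.cvtColor(s['color'],cv2.COLOR_BGR2HSV); m=cv2.inRange(h,(16,25,90),(35,132,255))[60:240,200:370]; ys,xs=np.nonzero(m); print('bone',ys.min()+60,xs.min()+200,xs.max()+200)
E
python3 e.py w14 .5162 .1758 6.2 .055 -.018
```

```text
t 22.2 p [515.8 175.9   9.2] yaw -83.31 tilt 0.03 q [ 0.33  0.49  1.94 -0.    0.71  1.78] F [ 0.1 -0.  -0.5] w 17.5 ff 68.5
 shift now-axes cm [0.04 0.01 2.72] after-turn axes [0.04 0.01 2.72] turn z 0.0085 drot [0.    0.001 0.008]
pred far corners [[199.0, 80.0], [364.7, 81.5]] 30mm nearer [[203.0, 146.1], [359.4, 147.5]]
1mm: px along [ 0.0213657  -2.33800537]
row 87 pred [199.4, 364.3] [(197, -11), (198, -34), (199, -34), (200, -11), (363, 40), (364, 33)]
row 95 pred [199.9, 363.6] [(198, -22), (199, -34), (200, -22), (362, 28), (363, 36), (364, 16)]
col 213 [(80, -12), (81, -30), (82, -26), (83, -5)]
col 349 [(81, -9), (82, -30), (83, -34), (84, -12)]
bone 83 213 348
```

Emit:
arm_command --delta_pos '[[-0.03,0,1.2],[0,0,0.3],[0,0,0.3],[0,0,0.3],[0,0,0.2],[0,0,0.2],[0,0,0.1],[0,0,0]]' --rotation '[[0,0.001,0.008],[0,0,0],[0,0,0],[0,0,0],[0,0,0],[0,0,0],[0,0,0],[0,0,0]]' --grip '[0.5,0.5,0.5,0.5,0.5,0.5,0.5,0.5]'

```text
t: 22.92
tool_pos: [0.5166, 0.1764, -0.0109]
tool_rot: [-3.136, -0.168, -0.006]
ft_force: [-18.9, -4.5, 56.4]
gripper_width: 0.0179
finger_force: 77.0
```

Emit:
arm_command --delta_pos '[[0,0,0.1],[0,0,0.1],[0,0,0]]' --rotation '[[0,0,0],[0,0,0],[0,0,0]]' --grip '[0.5,0.5,0.5]'

```text
t: 23.17
tool_pos: [0.5167, 0.1764, -0.0111]
tool_rot: [-3.136, -0.168, -0.006]
ft_force: [-27.3, -6.6, 81.0]
gripper_width: 0.0179
finger_force: 79.9
```

Jammed: 81 N at 7 mm above the floor, with a push toward -x. I'll back off at once and look.

Emit:
arm_command --delta_pos '[[0,0,-0.5],[0,0,-1],[0,0,-1],[0,0,0],[0,0,0]]' --rotation '[[0,0,0],[0,0,0],[0,0,0],[0,0,0],[0,0,0]]' --grip '[0.5,0.5,0.5,0.5,0.5]'

```text
t: 23.58
tool_pos: [0.517, 0.1762, 0.0076]
tool_rot: [-3.136, -0.167, -0.007]
ft_force: [0.1, -0.1, -1.2]
gripper_width: 0.0172
finger_force: 70.1
```

```bash
python3 e.py w15 .5162 .1758 6.2 .055 -.018
python3 - <<'E'
from h import *
s=load('w15'); w=load('w14')
b=snap('scene','scene4'); t=snap('top','top4')
a=s['color'][60:400,150:420]; a2=w['color'][60:400,150:420]; j=cv2.resize(b['color'][180:270,300:380],None,fx=3,fy=340/90)
cv2.imwrite('pics/cmp.png',np.hstack([a,a2,j]))
E
```

```text
t 23.58 p [517.  176.2   7.6] yaw -83.92 tilt 0.25 q [ 0.33  0.49  1.94 -0.    0.7   1.79] F [ 0.1 -0.1 -1.2] w 17.2 ff 70.1
 shift now-axes cm [-0.1   0.03  2.56] after-turn axes [-0.08  0.03  2.56] turn z -0.002 drot [-0.001 -0.004 -0.002]
pred far corners [[196.9, 83.3], [363.6, 83.0]] 30mm nearer [[201.7, 149.6], [359.1, 149.4]]
1mm: px along [-0.00491797 -2.34599073]
row 91 pred [197.5, 363.1] [(196, -24), (197, -37), (198, -22), (361, 18), (362, 40), (363, 27)]
row 99 pred [198.0, 362.5] [(197, -32), (198, -38), (199, -13), (361, 36), (362, 35), (363, 12)]
col 211 [(63, 5), (85, -29), (86, -34), (87, -9)]
col 348 [(44, -4), (84, -18), (85, -42), (86, -26)]
bone 155 213 348
```

View pics/cmp.png

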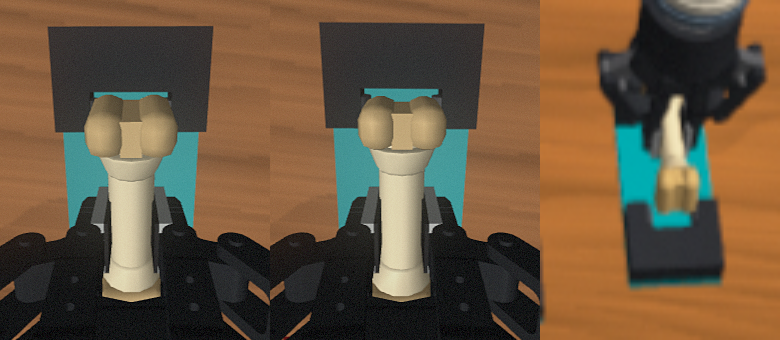

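The knob end (+x) has pitched up in the grip (left image is after, right before), and its knobs show at rows 156–217. I'll compute the bone's offset in the hand from the knob edges.

Run:
```python
from h import *
def pr(n,p,yaw,hl,und):
    s=load(n); r=np.radians(yaw+90); xt=np.array([np.cos(r),np.sin(r),0]); p=np.array(p)
    print(n,'end pts rows',[(h,proj(s,np.array([p[0],p[1],0])+xt*hl+[0,0,und+h/1000]).round(1).tolist()) for h in(5,17,28,34)],'per mm',(proj(s,p+xt*(hl+.001))-proj(s,p+xt*hl))[1].round(2), 'near end top', proj(s,np.array([p[0],p[1],0])-xt*hl+[0,0,und+.034]).round(1))
    h=cv2.cvtColor(s['color'],cv2.COLOR_BGR2HSV); m=cv2.inRange(h,(16,25,90),(35,132,255))
    for c in (255,262,270,282,295,302,308): 
        q=np.nonzero(m[110:380,c])[0]+110; print(c,q.min() if len(q) else None,q.max() if len(q) else None,end=' | ')
    print()
pr('w9',[.5463,.3363],-83.48,.065,.0361)
pr('w14',[.5158,.1759],-83.31,.052,.035)
pr('w15',[.517,.1762],-83.92,.052,.0334)
```

```text
Traceback (most recent call last):
ValueError: operands could not be broadcast together with shapes (2,) (3,)
```

Run:
```python
from h import *
def pr(n,p,yaw,hl,und):
    s=load(n); r=np.radians(yaw+90); xt=np.array([np.cos(r),np.sin(r),0]); p=np.array(p+[und+.017])
    f=lambda l,h: proj(s,np.array([p[0],p[1],und+h/1000])+xt*l)[1].round(1)
    print(n,'far end rows h5..34',[f(hl,h) for h in(5,17,28,34)],'per mm',f(hl+.001,28)-f(hl,28),'near end',[f(-hl,h) for h in(17,34)])
    h=cv2.cvtColor(s['color'],cv2.COLOR_BGR2HSV); m=cv2.inRange(h,(16,25,90),(35,132,255))
    for c in (255,262,282,302,308): 
        q=np.nonzero(m[110:380,c])[0]+110; print(c,(q.min(),q.max()) if len(q) else None,end=' | ')
    print()
pr('w9',[.5463,.3363],-83.48,.065,.0361)
pr('w14',[.5158,.1759],-83.31,.052,.035)
pr('w15',[.517,.1762],-83.92,.052,.0334)
```

```text
w9 far end rows h5..34 [np.float64(128.3), np.float64(130.2), np.float64(132.2), np.float64(133.5)] per mm -2.799999999999983 near end [np.float64(388.0), np.float64(418.9)]
255 (np.int64(129), np.int64(356)) | 262 (np.int64(132), np.int64(357)) | 282 (np.int64(135), np.int64(361)) | 302 (np.int64(128), np.int64(357)) | 308 (np.int64(129), np.int64(195)) | 
w14 far end rows h5..34 [np.float64(158.1), np.float64(162.5), np.float64(167.3), np.float64(170.2)] per mm -2.700000000000017 near end [np.float64(367.2), np.float64(396.4)]
255 (np.int64(158), np.int64(356)) | 262 (np.int64(165), np.int64(357)) | 282 (np.int64(163), np.int64(361)) | 302 (np.int64(157), np.int64(357)) | 308 (np.int64(161), np.int64(356)) | 
w15 far end rows h5..34 [np.float64(157.7), np.float64(161.9), np.float64(166.4), np.float64(169.3)] per mm -2.5999999999999943 near end [np.float64(367.3), np.float64(396.4)]
255 (np.int64(156), np.int64(356)) | 262 (np.int64(156), np.int64(357)) | 282 (np.int64(160), np.int64(361)) | 302 (np.int64(155), np.int64(357)) | 308 (np.int64(156), np.int64(356)) |
```

The bone's centre sat about 2 mm toward +x, so that end caught the wall. I'll re-level the bone by setting it down on clear table, then re-grip with a measured offset.

Emit:
arm_command --delta_pos '[[0,0,-2],[0,0,-4],[0,0,-4],[-2.84,2.64,0],[-2.84,2.64,0],[-2.84,2.64,0],[-2.84,2.64,0],[-2.84,2.64,0],[0,0,0],[0,0,0]]' --rotation '[[0,0,0],[0,0,0],[0,0,0],[0,0,0],[0,0,0],[0,0,0],[0,0,0],[0,0,0],[0,0,0],[0,0,0]]' --grip '[0.5,0.5,0.5,0.5,0.5,0.5,0.5,0.5,0.5,0.5]'

```text
t: 24.57
tool_pos: [0.3868, 0.0284, 0.1058]
tool_rot: [-3.137, -0.162, -0.001]
ft_force: [0.6, 0.4, -0.6]
gripper_width: 0.0173
finger_force: 70.2
```

Emit:
arm_command --delta_pos '[[0,0,4],[0,0,4],[0,0,2.5],[0,0,1],[0,0,0.3],[0,0,0]]' --rotation '[[0,0,0],[0,0,0],[0,0,0],[0,0,0],[0,0,0],[0,0,0]]' --grip '[0.5,0.5,0.5,0.5,0.5,0.5]'

```text
t: 25.07
tool_pos: [0.3888, 0.03, -0.0127]
tool_rot: [-3.137, -0.167, -0.0]
ft_force: [0.6, 0.5, -0.6]
gripper_width: 0.0177
finger_force: 70.2
```

Now lower softly with a weak grip so that the bone can level.

Emit:
arm_command --delta_pos '[[0,0,0.2],[0,0,0.2],[0,0,0.2],[0,0,0.2],[0,0,0]]' --rotation '[[0,0,0],[0,0,0],[0,0,0],[0,0,0],[0,0,0]]' --grip '[0.5,0.5,0.5,0.5,0.5]' --newtons 20

```text
t: 25.48
tool_pos: [0.3889, 0.0296, -0.0196]
tool_rot: [-3.137, -0.166, -0.004]
ft_force: [-0.8, -0.2, -0.7]
gripper_width: 0.0178
finger_force: 70.2
```

Emit:
arm_command --delta_pos '[[0,0,0.2],[0,0,0.2],[0,0,0.1],[0,0,0]]' --rotation '[[0,0,0],[0,0,0],[0,0,0],[0,0,0]]' --grip '[0.5,0.5,0.5,0.5]'

```text
t: 25.82
tool_pos: [0.391, 0.0298, -0.0241]
tool_rot: [-3.137, -0.166, -0.009]
ft_force: [1.9, 1.2, 10.1]
gripper_width: 0.0178
finger_force: 71.5
```

Emit:
arm_command --delta_pos '[[0,0,0],[0,0,0],[0,0,0],[0,0,0],[0,0,-1],[0,0,-3],[0,0,-4],[0,0,-4],[0,0,-4],[0,0,-4],[0,0,0],[0,0,0]]' --rotation '[[0,0,0],[0,0,0],[0,0,0],[0,0,0],[0,0,0],[0,0,0],[0,0,0],[0,0,0],[0,0,0],[0,0,0],[0,0,0],[0,0,0]]' --grip '[5,5,5,5,5,5,5,5,5,5,5,5]'

```text
t: 26.82
tool_pos: [0.3898, 0.0296, 0.1773]
tool_rot: [-3.137, -0.166, -0.011]
ft_force: [-0.6, 0.3, -0.4]
gripper_width: 0.0497
finger_force: 0.0
```

```bash
python3 b.py w16 .389 .03 .0 96.3
python3 - <<'E'
from h import *
for n in('top','scene'):
  s=snap(n,n+'5')
  for c in blobs(s,'bone',250):
    r=rect(s,c,.017)
    if 60<r[2]<150 and r[3]<50: print(n,c.mean(0).round(),r)
E
```

```text
bone [445.   0.] [549.  35.] [ 565.5 -152.9   94.2   29.   -83.9]
bone [264. 128.] [297. 227.] [391.1  29.8 107.8  34.5   6.1]
t 26.87 p [388.4  29.5 175.6] yaw -83.94 tilt 0.21 q [0.07 0.   2.13 0.   1.   1.54] F [ 0.   0.1 -0.4] w 50.0 ff 0.0
 shift now-axes cm [-0.   -0.04 17.56] after-turn axes [ 0.06 -0.04 17.56] turn z -0.0042 drot [ 0.    -0.004 -0.004]
top [463.  61.] [ 822.2 -347.9   95.1   32.5   76.9]
top [116. 183.] [552.7 343.7 135.4  41.1   6.1]
top [368. 176.] [ 578.4 -150.3   77.1   34.3   84.5]
top [282. 417.] [122.3   4.5 101.8  10.6 -88.2]
scene [287. 181.] [392.3  30.8 117.4  29.8   5.6]
scene [ 32. 210.] [ 532.2 -630.    84.    38.7  -79.4]
scene [408. 235.] [539.7 341.8 142.4  39.5   6.5]
scene [211. 235.] [ 576.  -150.4   79.    40.7   85.3]
scene [  5. 271.] [ 704.4 -627.    68.6   30.    22.3]
```

Emit:
arm_command --delta_pos '[[0.43,0,4.0],[0,0,4.0],[0,0,4.0],[0,0,3.5],[0,0,2],[0,0,0],[0,0,0],[0,0,0]]' --rotation '[[0,0,0],[0,0,0],[0,0,0],[0,0,0],[0,0,0],[0,0,0],[0,0,0],[0,0,0]]' --grip '[5,5,5,5,5,5,5,5]'

```text
t: 27.63
tool_pos: [0.3928, 0.03, 0.0005]
tool_rot: [-3.137, -0.166, -0.002]
ft_force: [0.5, -0.2, 0.3]
gripper_width: 0.0497
finger_force: 0.0
```

```bash
python3 -c "
from h import *
plan(.3927,.030,-.026,96.1)"
```

```text
t 27.63 p [392.8  30.    0.5] yaw -83.94 tilt 0.06 q [0.07 0.35 2.26 0.   0.53 1.54] F [ 0.5 -0.2  0.3] w 49.7 ff 0.0
 shift now-axes cm [-0.01  0.    2.65] after-turn axes [-0.01  0.    2.65] turn z -0.0007 drot [-0.    -0.001 -0.001]
```

Emit:
arm_command --delta_pos '[[0,0,1.5],[0,0,1.0],[0,0,0.13],[0,0,0],[0,0,0],[0,0,0],[0,0,0],[0,0,0],[0,0,0],[0,0,0],[0,0,0]]' --rotation '[[0,0,0],[0,0,0],[0,0,0],[0,0,0],[0,0,0],[0,0,0],[0,0,0],[0,0,0],[0,0,0],[0,0,0],[0,0,0]]' --grip '[5,5,5,5,0.5,0.5,0.5,0.5,0.5,0.5,0.5]' --newtons 70

```text
t: 28.55
tool_pos: [0.3937, 0.0301, -0.025]
tool_rot: [-3.137, -0.166, -0.006]
ft_force: [-2.1, -0.8, 14.6]
gripper_width: 0.0176
finger_force: 68.0
```

Emit:
arm_command --delta_pos '[[0,0,-1],[0,0,-4],[0,0,-4],[0,0,-4],[0,0,0]]' --rotation '[[0,0,0],[0,0,0],[0,0,0],[0,0,0],[0,0,0]]' --grip '[0.5,0.5,0.5,0.5,0.5]'

```text
t: 28.97
tool_pos: [0.3969, 0.0303, 0.1106]
tool_rot: [-3.137, -0.166, -0.02]
ft_force: [1.6, -0.3, -1.1]
gripper_width: 0.0176
finger_force: 68.9
```

```bash
python3 -c "
from h import *
plan(.5158,.1756,.01,96.2)"
```

```text
t 28.97 p [396.9  30.3 110.6] yaw -83.94 tilt 0.73 q [0.07 0.12 2.19 0.   0.82 1.54] F [ 1.6 -0.3 -1.1] w 17.6 ff 68.9
 shift now-axes cm [ 13.22 -13.2   10.22] after-turn axes [ 13.38 -13.16  10.06] turn z -0.0025 drot [ 0.    -0.013 -0.003]
```

Emit:
arm_command --delta_pos '[[2.74,-2.64,0],[2.74,-2.64,0],[2.74,-2.64,0],[2.74,-2.64,0],[2.74,-2.64,0],[0,0,4],[0,0,3.5],[0,0,1.5],[0,0,0],[0,0,0],[0,0,0]]' --rotation '[[0,0,0],[0,0,0],[0,0,0],[0,0,0],[0,0,0],[0,0,0],[0,0,0],[0,0,0],[0,0,0],[0,0,0],[0,0,0]]' --grip '[0.5,0.5,0.5,0.5,0.5,0.5,0.5,0.5,0.5,0.5,0.5]'

```text
t: 29.88
tool_pos: [0.516, 0.176, 0.0154]
tool_rot: [-3.137, -0.166, -0.006]
ft_force: [-0.2, 0.0, -0.3]
gripper_width: 0.0174
finger_force: 69.1
```

```bash
cat > o.py <<'E'
from h import *
import sys
n=sys.argv[1]; hl,und0=float(sys.argv[2]),float(sys.argv[3]) # und0: TCP z at grasp
s=load(n); st,p,R=cur(); xt=R[:,0]; und=p[2]-und0
f=lambda l,h: proj(s,np.array([p[0],p[1],und+h/1000])+np.array([xt[0],xt[1],0])*l)[1].round(1)
print('far end rows h5,17,28,34',[float(f(hl,h)) for h in(5,17,28,34)],'px/mm',round(float(f(hl+.001,28)-f(hl,28)),2))
h=cv2.cvtColor(s['color'],cv2.COLOR_BGR2HSV); m=cv2.inRange(h,(16,25,90),(35,132,255))
print([(c,(np.nonzero(m[110:380,c])[0]+110).min()) for c in(252,255,258,262,282,302,305,308)])
E
python3 e.py w17 .5158 .1756 6.2 .055 -.018; python3 o.py w17 .052 -.0255
```

```text
t 29.88 p [516.  176.   15.4] yaw -83.95 tilt 0.2 q [ 0.33  0.48  1.94 -0.    0.72  1.79] F [-0.2  0.  -0.3] w 17.4 ff 69.1
 shift now-axes cm [-0.04  0.03  3.34] after-turn axes [-0.03  0.03  3.34] turn z -0.0025 drot [-0.    -0.004 -0.003]
pred far corners [[200.9, 83.3], [359.7, 83.0]] 30mm nearer [[205.3, 146.6], [355.6, 146.3]]
1mm: px along [-0.00574321 -2.2342205 ]
row 91 pred [201.4, 359.1] [(199, -14), (200, -36), (201, -32), (357, 21), (358, 38), (359, 23)]
row 99 pred [202.0, 358.6] [(200, -25), (201, -35), (202, -19), (356, 13), (357, 40), (358, 32)]
col 215 [(62, 4), (83, -23), (84, -38), (85, -15)]
col 344 [(82, -10), (83, -34), (84, -34), (85, -8)]
bone 160 215 346
far end rows h5,17,28,34 [156.9, 161.1, 165.6, 168.4] px/mm -2.6
[(252, np.int64(161)), (255, np.int64(160)), (258, np.int64(160)), (262, np.int64(169)), (282, np.int64(166)), (302, np.int64(160)), (305, np.int64(162)), (308, np.int64(166))]
```

Bone is now centred to within 1 mm and the tray edges match. Pressing again with checks.

Emit:
arm_command --delta_pos '[[-0.03,0.02,1.2],[0,0,0.6],[0,0,0.3],[0,0,0]]' --rotation '[[0,-0.003,0],[0,0,0],[0,0,0],[0,0,0]]' --grip '[0.5,0.5,0.5,0.5]'

```text
t: 30.27
tool_pos: [0.5154, 0.1758, -0.0071]
tool_rot: [-3.137, -0.166, 0.0]
ft_force: [2.8, 1.6, -4.9]
gripper_width: 0.0176
finger_force: 68.7
```

Emit:
arm_command --delta_pos '[[0,0,0.2],[0,0,0.2],[0,0,0]]' --rotation '[[0,0,0],[0,0,0],[0,0,0]]' --grip '[0.5,0.5,0.5]'

```text
t: 30.52
tool_pos: [0.5152, 0.1757, -0.0108]
tool_rot: [-3.137, -0.166, 0.001]
ft_force: [0.7, 3.0, -0.9]
gripper_width: 0.0179
finger_force: 69.2
```

Emit:
arm_command --delta_pos '[[0,0,0.2],[0,0,0.2],[0,0,0.1],[0,0,0]]' --rotation '[[0,0,0],[0,0,0],[0,0,0],[0,0,0]]' --grip '[0.5,0.5,0.5,0.5]'

```text
t: 30.85
tool_pos: [0.5149, 0.1755, -0.016]
tool_rot: [3.137, 0.166, -0.002]
ft_force: [1.6, 2.2, 0.5]
gripper_width: 0.0178
finger_force: 69.3
```

Emit:
arm_command --delta_pos '[[0,0,0.1],[0,0,0.1],[0,0,0]]' --rotation '[[0,0,0],[0,0,0],[0,0,0]]' --grip '[0.5,0.5,0.5]'

```text
t: 31.1
tool_pos: [0.5148, 0.1756, -0.0169]
tool_rot: [3.137, 0.166, -0.002]
ft_force: [-3.3, 1.8, 16.2]
gripper_width: 0.0175
finger_force: 71.3
```

Floor reached 8.1 mm above the table grip height, as expected. One last press, then release and lift.

Emit:
arm_command --delta_pos '[[0,0,0.1],[0,0,0],[0,0,-0.1],[0,0,0],[0,0,0],[0,0,-1],[0,0,-3],[0,0,-4],[0,0,-4],[0,0,-4],[0,0,-4],[0,0,0]]' --rotation '[[0,0,0],[0,0,0],[0,0,0],[0,0,0],[0,0,0],[0,0,0],[0,0,0],[0,0,0],[0,0,0],[0,0,0],[0,0,0],[0,0,0]]' --grip '[0.5,0.5,5,5,5,5,5,5,5,5,5,5]'

```text
t: 32.1
tool_pos: [0.5191, 0.1768, 0.1904]
tool_rot: [-3.134, -0.166, -0.016]
ft_force: [2.5, 0.2, -0.3]
gripper_width: 0.0501
finger_force: 0.0
```

```bash
python3 b.py w18 .5775 -.1502 .18 -4.8
python3 - <<'E'
from h import *
w=load('w10'); s=load('w18'); print(s['t'],)
for n in('w10','w18'):
    s=load(n); h=cv2.cvtColor(s['color'],cv2.COLOR_BGR2HSV); m=cv2.inRange(h,(16,25,90),(35,132,255)); m=cv2.morphologyEx(m,3,np.ones((5,5)))
    r=[(y,int(np.ptp(np.nonzero(m[y,240:320])[0]))) for y in range(118,250,4) if m[y,240:320].any()]; print(n,r)
E
```

```text
bone [100.  70.] [154. 200.] [545.3 344.1 136.8  40.7   6.6]
bone [265. 136.] [298. 232.] [511.  175.4 109.9  35.6   6. ]
bone [538. 137.] [559. 169.] [ 576.4 -109.3   37.3   22.3   19.8]
t 32.15 p [517.7 176.3 187. ] yaw -83.94 tilt 0.41 q [0.33 0.24 1.82 0.   1.07 1.79] F [-0.2  0.2 -1.2] w 49.8 ff 0.0
 shift now-axes cm [ 2.49 33.1   0.66] after-turn axes [-32.04   8.69   0.7 ] turn z -1.3813 drot [ 0.003 -0.007 -1.381]
[0.12074872 0.4805027  0.51859655]
w10 [(122, 30), (126, 33), (130, 33), (134, 31), (138, 71), (142, 47), (146, 45), (150, 44), (154, 44), (158, 43), (162, 43), (166, 43), (170, 69), (174, 69), (178, 43), (182, 43), (186, 43), (190, 17), (194, 42), (198, 42), (202, 17), (206, 42), (210, 42), (214, 42), (218, 21), (222, 24), (226, 27), (230, 29), (234, 31), (238, 29), (242, 22)]
w18 [(138, 26), (142, 32), (146, 32), (150, 30), (154, 69), (158, 45), (162, 44), (166, 17), (170, 17), (174, 17), (178, 67), (182, 67), (186, 67), (190, 67), (194, 16), (198, 16), (202, 16), (206, 18), (210, 21), (214, 24), (218, 28), (222, 30), (226, 30), (230, 28)]
```

Emit:
arm_command --delta_pos '[[0.31,4.1,0],[0.31,4.1,0],[0.31,4.1,0],[0.31,4.1,0],[0.31,4.1,0],[0.31,4.1,0],[0.31,4.1,0],[0.31,4.1,0],[0,0,0]]' --rotation '[[0,0,0],[0,0,0],[0,0,0],[0,0,0],[0,0,0],[0,0,0],[0,0,0],[0,0,0],[0,0,-0.015]]' --grip '[5,5,5,5,5,5,5,5,5]'

```text
t: 32.9
tool_pos: [0.5745, -0.1544, 0.1809]
tool_rot: [3.134, 0.183, -0.003]
ft_force: [-0.5, 0.2, 0.3]
gripper_width: 0.0499
finger_force: 0.0
```

Emit:
arm_command --delta_pos '[[0,0,0],[0,0,0],[0,0,0],[0,0,0],[0,0,0],[0,0,0],[0,0,0],[0,0,0],[0,0,0],[0,0,0],[0,0,0],[0,0,0]]' --rotation '[[0,0,-0.124],[0,0,-0.124],[0,0,-0.124],[0,0,-0.124],[0,0,-0.124],[0,0,-0.124],[0,0,-0.124],[0,0,-0.124],[0,0,-0.124],[0,0,-0.124],[0,0,-0.124],[0,0,0]]' --grip '[5,5,5,5,5,5,5,5,5,5,5,5]'

```text
t: 33.9
tool_pos: [0.5733, -0.1477, 0.1808]
tool_rot: [-2.307, -2.129, 0.004]
ft_force: [-0.0, 0.7, -0.0]
gripper_width: 0.0501
finger_force: 0.0
```

```bash
python3 b.py w19 .5775 -.1502 .0 -4.8
python3 - <<'E'
from h import *
print((-np.array(load('w19')['R']).T@np.array(load('w19')['t'])).round(4))
E
```

```text
bone [422.   0.] [462.  33.] [731.   -7.4  45.7  17.8 -36.9]
bone [364. 129.] [388. 165.] [ 675.3 -121.2   39.9   11.8   65.9]
bone [269. 144.] [302. 219.] [ 575.9 -151.9   82.6   34.8   83.7]
bone [477. 289.] [511. 333.] [ 815.  -332.1   60.8   26.7   71.4]
t 33.95 p [ 573.5 -147.8  181. ] yaw -5.05 tilt 0.18 q [-0.25  0.32  1.72 -0.    1.1  -0.17] F [ 0.3 -0.2 -0.4] w 50.1 ff 0.0
 shift now-axes cm [-0.21  0.48 18.1 ] after-turn axes [-0.21  0.42 18.1 ] turn z -0.0043 drot [-0.003 -0.    -0.004]
[ 0.5795 -0.0749  0.3534]
```

Emit:
arm_command --delta_pos '[[-0.21,0.37,4.0],[0,0,4.0],[0,0,4.0],[0,0,4],[0,0,2],[0,0,0],[0,0,0],[0,0,0]]' --rotation '[[-0.003,0,0],[0,0,0],[0,0,0],[0,0,0],[0,0,0],[0,0,0],[0,0,0],[0,0,0]]' --grip '[5,5,5,5,5,5,5,5]'

```text
t: 34.62
tool_pos: [0.579, -0.1507, 0.0034]
tool_rot: [2.315, 2.12, 0.003]
ft_force: [0.8, -1.4, 0.2]
gripper_width: 0.0501
finger_force: 0.0
```

```bash
python3 -c "
from h import *
plan(.577,-.1502,-.0258,-5.0)"
```

```text
t 34.62 p [ 579.  -150.7    3.4] yaw -5.04 tilt 0.19 q [-0.26  0.56  1.83  0.    0.75 -0.17] F [ 0.8 -1.4  0.2] w 50.1 ff 0.0
 shift now-axes cm [ 0.03 -0.22  2.91] after-turn axes [ 0.03 -0.21  2.92] turn z -0.0007 drot [ 0.003  0.    -0.001]
```

Emit:
arm_command --delta_pos '[[0.05,-0.15,1.5],[0,0,1.0],[0,0,0.35],[0,0,0],[0,0,0],[0,0,0],[0,0,0],[0,0,0],[0,0,0],[0,0,0],[0,0,0]]' --rotation '[[0.003,0,0],[0,0,0],[0,0,0],[0,0,0],[0,0,0],[0,0,0],[0,0,0],[0,0,0],[0,0,0],[0,0,0],[0,0,0]]' --grip '[5,5,5,5,0.5,0.5,0.5,0.5,0.5,0.5,0.5]' --newtons 70

```text
t: 35.53
tool_pos: [0.5772, -0.15, -0.0256]
tool_rot: [2.315, 2.124, -0.0]
ft_force: [-0.8, 0.0, 5.9]
gripper_width: 0.0177
finger_force: 68.4
```

```bash
python3 -c "
from h import *
plan(.5555,.0312,-.0258,96.5)"
```

```text
t 35.53 p [ 577.2 -150.   -25.6] yaw -4.93 tilt 0.02 q [-0.26  0.6   1.84 -0.    0.7  -0.17] F [-0.8  0.   5.9] w 17.7 ff 68.4
 shift now-axes cm [17.86 -3.72  0.02] after-turn axes [ -0.11 -18.25   0.02] turn z 1.3712 drot [0.    0.    1.371]
```

Emit:
arm_command --delta_pos '[[0,0,-1],[0,0,-4],[0,0,-4],[0,0,-4],[3.57,-0.74,0],[3.57,-0.74,0],[3.57,-0.74,0],[3.57,-0.74,0],[3.57,-0.74,0],[0,0,0],[0,0,0]]' --rotation '[[0,0,0],[0,0,0],[0,0,0],[0,0,0],[0,0,0],[0,0,0],[0,0,0],[0,0,0],[0,0,0],[0,0,0],[0,0,0.009]]' --grip '[0.5,0.5,0.5,0.5,0.5,0.5,0.5,0.5,0.5,0.5,0.5]'

```text
t: 36.45
tool_pos: [0.555, 0.0329, 0.1043]
tool_rot: [-2.321, -2.117, 0.001]
ft_force: [1.0, -0.9, -0.0]
gripper_width: 0.0176
finger_force: 68.5
```

Emit:
arm_command --delta_pos '[[0,0,0],[0,0,0],[0,0,0],[0,0,0],[0,0,0],[0,0,0],[0,0,0],[0,0,0],[0,0,0],[0,0,0],[0,0,0],[0,0,0]]' --rotation '[[0,0,0.124],[0,0,0.124],[0,0,0.124],[0,0,0.124],[0,0,0.124],[0,0,0.124],[0,0,0.124],[0,0,0.124],[0,0,0.124],[0,0,0.124],[0,0,0.124],[0,0,0]]' --grip '[0.5,0.5,0.5,0.5,0.5,0.5,0.5,0.5,0.5,0.5,0.5,0.5]'

```text
t: 37.45
tool_pos: [0.5555, 0.0299, 0.104]
tool_rot: [3.137, 0.164, -0.001]
ft_force: [-0.6, -0.3, 0.1]
gripper_width: 0.0174
finger_force: 68.4
```

```bash
python3 -c "
from h import *
plan(.5555,.0312,.015,96.5)"
```

```text
t 37.45 p [555.5  29.9 104. ] yaw -84.02 tilt 0.05 q [ 0.05  0.36  1.87 -0.    0.91  1.52] F [-0.6 -0.3  0.1] w 17.4 ff 68.4
 shift now-axes cm [ 0.02 -0.13  8.9 ] after-turn axes [ 0.01 -0.13  8.9 ] turn z -0.009 drot [ 0.     0.001 -0.009]
```

Emit:
arm_command --delta_pos '[[0.02,-0.13,0],[0,0,4],[0,0,3.5],[0,0,1.4],[0,0,0],[0,0,0],[0,0,0]]' --rotation '[[0,0,-0.009],[0,0,0],[0,0,0],[0,0,0],[0,0,0],[0,0,0],[0,0,0]]' --grip '[0.5,0.5,0.5,0.5,0.5,0.5,0.5]'

```text
t: 38.03
tool_pos: [0.5563, 0.0323, 0.0159]
tool_rot: [3.136, 0.192, 0.001]
ft_force: [0.2, 0.8, -0.3]
gripper_width: 0.0177
finger_force: 68.4
```

```bash
python3 e.py w20 .5555 .0312 6.5 .042 -.018; python3 o.py w20 .039 -.0258
```

```text
t 38.03 p [556.3  32.3  15.9] yaw -82.98 tilt 0.04 q [ 0.06  0.49  1.91 -0.    0.73  1.5 ] F [ 0.2  0.8 -0.3] w 17.7 ff 68.4
 shift now-axes cm [-0.1   0.1   3.39] after-turn axes [-0.1   0.1   3.39] turn z 0.009 drot [ 0.    -0.001  0.009]
pred far corners [[204.6, 84.1], [362.9, 85.7]] 30mm nearer [[208.1, 147.2], [357.9, 148.7]]
1mm: px along [ 0.02520012 -2.225329  ]
row 92 pred [205.0, 362.4] [(204, -17), (205, -31), (206, -23), (361, 12), (362, 37), (363, 33)]
row 100 pred [205.5, 361.8] [(205, -28), (206, -34), (207, -13), (361, 24), (362, 38), (363, 22)]
col 219 [(85, -33), (86, -48), (87, -16), (88, 5)]
col 347 [(85, -16), (86, -41), (87, -30), (88, -4)]
bone 189 219 347
far end rows h5,17,28,34 [185.8, 192.5, 199.7, 204.1] px/mm -2.5
[(252, np.int64(191)), (255, np.int64(189)), (258, np.int64(189)), (262, np.int64(189)), (282, np.int64(194)), (302, np.int64(190)), (305, np.int64(191)), (308, np.int64(195))]
```

Emit:
arm_command --delta_pos '[[-0.15,0.12,0],[0,0,0.9],[0,0,0],[0,0,0]]' --rotation '[[0,0,0.009],[0,0,0],[0,0,0],[0,0,0]]' --grip '[0.5,0.5,0.5,0.5]'

```text
t: 38.42
tool_pos: [0.5536, 0.0311, 0.0055]
tool_rot: [3.137, 0.176, -0.002]
ft_force: [0.2, 0.2, -1.1]
gripper_width: 0.0175
finger_force: 68.4
```

```bash
python3 -c "
from h import *
plan(.5548,.0311,-.018,96.5)"
```

```text
t 38.42 p [553.6  31.1   5.5] yaw -83.58 tilt 0.09 q [ 0.05  0.51  1.92 -0.    0.71  1.51] F [ 0.2  0.2 -1.1] w 17.5 ff 68.4
 shift now-axes cm [0.13 0.01 2.35] after-turn axes [0.12 0.01 2.35] turn z -0.0014 drot [-0.     0.001 -0.001]
```

Emit:
arm_command --delta_pos '[[0.08,0,0.6],[0,0,0.4],[0,0,0.2],[0,0,0.1],[0,0,0]]' --rotation '[[0,0,0],[0,0,0],[0,0,0],[0,0,0],[0,0,0]]' --grip '[0.5,0.5,0.5,0.5,0.5]'

```text
t: 38.83
tool_pos: [0.5551, 0.0312, -0.0075]
tool_rot: [3.137, 0.176, -0.001]
ft_force: [1.3, -1.0, -0.3]
gripper_width: 0.0175
finger_force: 68.5
```

Emit:
arm_command --delta_pos '[[0,0,0.2],[0,0,0.2],[0,0,0]]' --rotation '[[0,0,0],[0,0,0],[0,0,0]]' --grip '[0.5,0.5,0.5]'

```text
t: 39.08
tool_pos: [0.5549, 0.0312, -0.0116]
tool_rot: [3.137, 0.176, -0.001]
ft_force: [2.3, -0.5, -1.8]
gripper_width: 0.0177
finger_force: 68.5
```

Emit:
arm_command --delta_pos '[[0,0,0.2],[0,0,0.2],[0,0,0.1],[0,0,0]]' --rotation '[[0,0,0],[0,0,0],[0,0,0],[0,0,0]]' --grip '[0.5,0.5,0.5,0.5]'

```text
t: 39.42
tool_pos: [0.5545, 0.0312, -0.0167]
tool_rot: [3.137, 0.176, -0.002]
ft_force: [1.9, -1.2, -1.4]
gripper_width: 0.0177
finger_force: 68.5
```

Emit:
arm_command --delta_pos '[[0,0,0.1],[0,0,0.1],[0,0,0]]' --rotation '[[0,0,0],[0,0,0],[0,0,0]]' --grip '[0.5,0.5,0.5]'

```text
t: 39.67
tool_pos: [0.5546, 0.0312, -0.0176]
tool_rot: [3.137, 0.175, -0.002]
ft_force: [-3.0, -1.2, 11.9]
gripper_width: 0.0174
finger_force: 70.2
```

Floor again (25.6 − 17.6 = 8.0 mm). One more press, release, lift and check.

Emit:
arm_command --delta_pos '[[0,0,0.1],[0,0,0],[0,0,-0.1],[0,0,0],[0,0,0],[0,0,-1],[0,0,-3],[0,0,-4],[0,0,-4],[0,0,-4],[0,0,-4],[0,0,0]]' --rotation '[[0,0,0],[0,0,0],[0,0,0],[0,0,0],[0,0,0],[0,0,0],[0,0,0],[0,0,0],[0,0,0],[0,0,0],[0,0,0],[0,0,0]]' --grip '[0.5,0.5,5,5,5,5,5,5,5,5,5,5]'

```text
t: 40.67
tool_pos: [0.5592, 0.0315, 0.1901]
tool_rot: [-3.137, -0.175, -0.017]
ft_force: [2.5, -0.2, 0.4]
gripper_width: 0.0495
finger_force: 0.0
```

Emit:
arm_command --delta_pos '[[-3,2,-2],[-3,2,-2],[-3,2,-2],[-3,2,-2],[0,0,0],[0,0,0],[0,0,0]]' --rotation '[[0,0,0],[0,0,0],[0,0,0],[0,0,0],[0,0,0],[0,0,0],[0,0,0]]' --grip '[5,5,5,5,5,5,5]'

```text
t: 41.25
tool_pos: [0.4449, -0.0615, 0.2619]
tool_rot: [-3.137, -0.174, 0.0]
ft_force: [-0.3, 0.0, -0.7]
gripper_width: 0.0503
finger_force: 0.0
```

Run:
```python
from h import *
w=snap('wrist','w21'); b=snap('scene','scene6'); t=snap('top','top6')
plan(.5,0,.2,96.5)
cv2.imwrite('pics/fin.png',np.vstack([np.hstack([cv2.resize(b['color'][175:275,255:435],(400,222)),cv2.resize(t['color'][110:260,80:310],(400,222))]),cv2.resize(w['color'][0:260,:],(800,371))]))
h=lambda s,n:[(c.mean(0).round().tolist(),rect(s,c,.025).tolist()) for c in blobs(s,'bone',250) if 60<rect(s,c,.025)[2]<150]
for n,s in(('w',w),('s',b)): print(n,h(s,n))
# undisturbed objects: difference image in the top view
for k,(u,v) in dict(char=(456,175),antler=(380,130),jar=(290,88)).items():
    d=cv2.absdiff(load('top0')['color'],t['color'])[v-20:v+20,u-35:u+35]; print(k,d.max())
```

```text
t 41.4 p [444.9 -61.  260.9] yaw -83.54 tilt 0.14 q [-0.14  0.01  1.92 -0.    1.21  1.32] F [-0.  -0.2  0.8] w 49.5 ff 0.0
 shift now-axes cm [ 6.18 -5.44  6.08] after-turn axes [ 6.16 -5.43  6.09] turn z -0.0007 drot [-0.001  0.002 -0.001]
w [([213.0, 66.0], [554.8, 33.0, 78.2, 34.1, 6.5]), ([90.0, 88.0], [514.2, 181.4, 105.0, 39.7, 6.3]), ([158.0, 391.0], [53.5, 94.3, 105.2, 31.5, -17.1])]
s [([342.0, 220.0], [511.1, 177.6, 116.3, 35.5, 5.7]), ([32.0, 210.0], [535.7, -624.5, 83.3, 40.9, -79.4]), ([408.0, 235.0], [543.6, 339.4, 139.3, 39.2, 6.5]), ([283.0, 230.0], [551.1, 31.5, 89.9, 34.5, 6.5]), ([14.0, 231.0], [596.7, -639.6, 80.0, 56.3, -67.7]), ([6.0, 272.0], [705.7, -619.7, 70.6, 34.4, 22.3])]
char 182
antler 132
jar 30
```

View pics/fin.png

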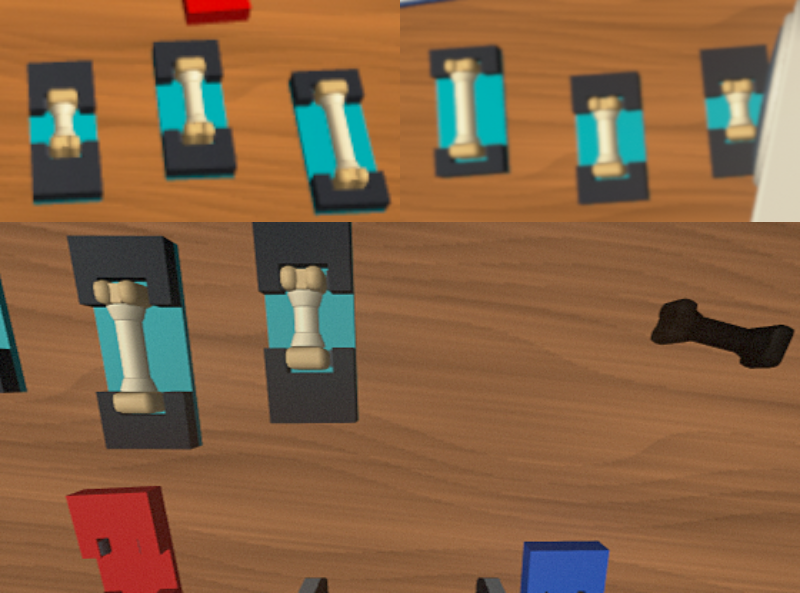

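All three bones sit down in their matching cutouts, with all ends between the tray walls. I'll check that the other objects are undisturbed in the scene view, then hand in.

Run:
```python
from h import *
a,b=load('scene0')['color'],load('scene6')['color']; mx={}
for k,(u,v,w,h) in dict(char=(142,235,28,16),antler=(198,271,30,12),jar=(268,300,14,16)).items():
    mx[k]=int(cv2.absdiff(a,b)[v-h:v+h,u-w:u+w].max())
print(mx)
if max(mx.values())<70: print(ctrl.finish_job())
```

```text
{'char': 8, 'antler': 8, 'jar': 12}
the job is handed in; nothing more can be done
None
```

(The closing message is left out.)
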